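# Rebuild a hybrid battery pack and start its balance charge

## Task

Stand every battery cell from the rubber mat upright in its own slot of the white pack frame, fully down. Then lift the formed hold-down bar out of the open die and set it squarely over the row, resting flat on both end plates with one leg outside each, and after that throw the charger's toggle fully over to switch it on. Leave the socket, the screwdriver and the nut bowl where they are.

Things in the scene. Friction and masses are not known exactly. Their poses are not given: they have to be found in the camera images.
- cell0: Grey and aluminium prismatic battery cell: block 64 mm along x, 26 mm along y, 66 mm tall (z), 0.25 kg, two 4 mm studs on top 22 mm either side of the middle along x. It starts upright on the black rubber mat (3 mm thick). Origin: centre of its underside. Either way round is fine. Some of the six cells may be absent (None).
- cell1: Grey and aluminium prismatic battery cell: block 64 mm along x, 26 mm along y, 66 mm tall (z), 0.25 kg, two 4 mm studs on top 22 mm either side of the middle along x. It starts upright on the black rubber mat (3 mm thick). Origin: centre of its underside. Either way round is fine. Some of the six cells may be absent (None).
- cell2: Grey and aluminium prismatic battery cell: block 64 mm along x, 26 mm along y, 66 mm tall (z), 0.25 kg, two 4 mm studs on top 22 mm either side of the middle along x. It starts upright on the black rubber mat (3 mm thick). Origin: centre of its underside. Either way round is fine. Some of the six cells may be absent (None).
- cell3: Grey and aluminium prismatic battery cell: block 64 mm along x, 26 mm along y, 66 mm tall (z), 0.25 kg, two 4 mm studs on top 22 mm either side of the middle along x. It starts upright on the black rubber mat (3 mm thick). Origin: centre of its underside. Either way round is fine. Some of the six cells may be absent (None).
- cell4: Grey and aluminium prismatic battery cell: block 64 mm along x, 26 mm along y, 66 mm tall (z), 0.25 kg, two 4 mm studs on top 22 mm either side of the middle along x. It starts upright on the black rubber mat (3 mm thick). Origin: centre of its underside. Either way round is fine. Some of the six cells may be absent (None).
- cell5: Grey and aluminium prismatic battery cell: block 64 mm along x, 26 mm along y, 66 mm tall (z), 0.25 kg, two 4 mm studs on top 22 mm either side of the middle along x. It starts upright on the black rubber mat (3 mm thick). Origin: centre of its underside. Either way round is fine. Some of the six cells may be absent (None).
- frame: White plastic pack frame, loose on the bench, 1.2 kg: 80 mm along x, 230 mm along y, 30 mm tall, with a row along y of six open-topped slots. At each end of the row stands a steel end plate 40 mm wide (x), 8 mm thick, its top 80 mm above the bench; their outer faces are 230 mm apart. Seated cells reach 72 mm (studs 76 mm). Origin: centre of its underside, on the bench.
- slot0 (a point): Slot number 0 of the frame, counted from its -y end, 37 mm apart: centre of the slot's floor, which is 6 mm above the bench. The slot is 68 mm along x, 29 mm along y and 24 mm deep. Axes as the frame's.
- slot1 (a point): Slot number 1 of the frame, counted from its -y end, 37 mm apart: centre of the slot's floor, which is 6 mm above the bench. The slot is 68 mm along x, 29 mm along y and 24 mm deep. Axes as the frame's.
- slot2 (a point): Slot number 2 of the frame, counted from its -y end, 37 mm apart: centre of the slot's floor, which is 6 mm above the bench. The slot is 68 mm along x, 29 mm along y and 24 mm deep. Axes as the frame's.
- slot3 (a point): Slot number 3 of the frame, counted from its -y end, 37 mm apart: centre of the slot's floor, which is 6 mm above the bench. The slot is 68 mm along x, 29 mm along y and 24 mm deep. Axes as the frame's.
- slot4 (a point): Slot number 4 of the frame, counted from its -y end, 37 mm apart: centre of the slot's floor, which is 6 mm above the bench. The slot is 68 mm along x, 29 mm along y and 24 mm deep. Axes as the frame's.
- slot5 (a point): Slot number 5 of the frame, counted from its -y end, 37 mm apart: centre of the slot's floor, which is 6 mm above the bench. The slot is 68 mm along x, 29 mm along y and 24 mm deep. Axes as the frame's.
- bar_seat (a point): Point midway between the two end plates of the frame at the height of their tops (80 mm above the bench); axes as the frame's. The bar's origin belongs here.
- bar: Formed steel hold-down bar, 0.25 kg: flat strap 244 mm along y, 30 mm along x, 4 mm thick, a 20 mm leg bent down at each end (236 mm between them) and a grip rib amid its top, 12 mm thick (x), 60 mm long (y), 40 mm tall. Origin: centre of the strap's underside. It starts legs down in the die; on the frame the strap lies on both end plates, above the cells. Either way round is fine.
- die: Dark steel open forming die, loose on the bench, 1.5 kg: a block 70 mm along its x, 284 mm along its y, 33 mm tall, with a cavity 38 by 252 mm, 27 mm deep, 4 mm of play round the bar, whose strap lies 3 mm below the die's top. Origin: centre of its underside.
- toggle (a joint): Black toggle lever on the grey balance charger (a box 75 by 120 by 35 mm fixed to the bench beyond the frame). 0 rad: off, leaning about 0.5 rad to the charger's near side; 1.0 rad: on, leaning as far to the far side. It turns about the charger's y axis, and stays where it is left; a light push on the stick suffices. Stick 70 mm long.
- toggle_tip (a point): Top end of the toggle's stick.
- charger: Grey balance charger box, fixed. Origin: centre of its underside; its x axis is the way the toggle is pushed to switch on.
- socket: Bystander: steel impact socket, 26 mm diameter, 70 mm tall, standing. Origin: centre of its underside. Leave alone.
- driver: Bystander: screwdriver with black handle lying on the bench beyond the mat, along its x axis. Leave alone.
- nutcup: Bystander: small steel bowl for nuts, 70 mm wide, 40 mm tall. Leave alone.
Mind the look-alikes: they are no part of the job. What is shaped like the cell3 but orange or yellow is not meant. Several things have the shape of the bar; the one meant has the colours described above.

How it is judged:
By the outcome, as a careful person would: the job done as asked, in the order asked, and still so for the second after the job is handed in, with the robot touching nothing.
Of cell0, cell1, cell2, cell3, cell4, cell5 only 4 to 6 are there at a start; the rules pass over those that are not, and their reading is None.
At some moment in a run one of frame, die may be knocked a few centimetres aside while the robot is not near it.
It also fails if it takes over 210 s, if anything falls off the work surface, if the arm or the gripper's body presses on something with over 40 N, if the wrist force passes 120 N, or if a joint passes its speed limit or range.

## Robot

A 6-joint arm with a two-finger parallel gripper is mounted at the origin on the work surface. World frame = base frame: x ahead of the robot, y to its left, z up, the work surface at z = 0. Lengths are in m, angles in rad, forces in N, time in s.
With the tool pointing down it reaches from about 0.375 to 0.9 m from the base axis. Payload 3.1 kg.
Tool frame: the origin (TCP) lies between the finger pads; the fingertips stand 19 mm ahead of it and the grasp point (between the pads) is the TCP; z points along the fingers, y is the line along which they close (so a half turn about z gives the same grasp; the last joint's range is limited). The gripper opens to 87 mm and grips with 3 to 60 N. Pads are 19 mm wide; open, the fingers measure 117 mm over their backs; the gripper's body (75 mm by 190 mm) begins 51 mm behind the grasp point.
Start: joints at [1.081, 0.527, 1.433, -0, 1.181, -0.178], TCP at [0.192, 0.595, 0.242] pointing down, gripper open.
Joint ranges: [-3.08, 3.08], [-0.75, 2.2], [0.22, 2.44], [-1.43, 4.57], [0, 2.65], [-2.85, 2.85]. Speed limits (rad/s): [2.79, 2.79, 3.14, 3.14, 3.14, 3.14].

## Interface

Orientations are given as a unit quaternion [x, y, z, w].
In Python, from rig import telemetry, viewer, hand_in gives the robot as it stands. The module is installed in compiled form; this text tells all that it offers.
- The arm moves only by the shell command python3 -m creep 'ROWS' [FORCE]. ROWS is JSON, a list of rows, each an object with "translation": the shift along the tool's x, y, z in mm, a list of three; "roll": the turn about the tool's z in degrees; "gripper": the finger opening in mm, from 0 to 87. In form: [{"translation": [tx, ty, tz], "roll": roll, "gripper": gripper}, ...]. A call has 1 to 5 rows; each row is the pose to reach, as a shift and turn from the pose commanded when the call began, along the tool's axes at that moment; what a row does not reach only later rows make up. A row lasts 1/12 s, in which the tool goes at most 41.7 mm and 7.16 degrees, less where a joint would pass 70% of its speed; a pose out of reach is approached as far as the arm can. A call with a gripper value outside its range is refused whole. The fingers move at their own pace and stop on an object; FORCE is the grip in N (left out, the last holds). Time passes only in rows, so rows that repeat a pose let the fingers close. It gives the time, the measured TCP pose, the force, the opening and the grip force at its end, in the units of the state.
- telemetry.get_obs(): the state, without advancing time (a new reading comes with each control period).
- viewer.camera(name): name is "scene" or "top" or "wrist"; returns the picture (400x640x3 uint8, blue, green, red); there is no depth.
- viewer.camera_info(name): a dict with "intrinsics" (3x3 intrinsics, pixels), "rvec" (rotation vector, rad) and "tvec" (3), from world to camera coordinates, as OpenCV has them; the wrist camera has in their place "hand_eye" (4x4, takes a point from camera to tool coordinates, whose origin is the TCP and whose axes are the flange's). Camera axes: x right, y down, z forward; pixel columns grow to the right and rows downward; lengths in m; the calibration is good to about 2 mm. A picture is of the moment at which its call begins: read the wrist's pose just before it. camera_info takes no time and is no camera call.
- hand_in(): hands the job in; it is judged then, once.
Trained networks look in the newest picture that a camera, given by its name, has taken for a name from the list of things; names that differ only in an ending like _2 or _b are one class to them, and where a whole thing is asked for, a point or a joint stands for the part that bears it (a point fixed in the world has none). Each returns a list of dicts, best first, with "p" (0 to 1); they miss things now and then, are a little off and sometimes report something else, mostly with a low value. They report only what shows in the picture. A call takes as long as a camera call. They do not tell look-alikes from the thing itself.
- viewer.recognise(camera, thing): "bbox" ([left, top, width, height] in pixels, round what is visible of it).
The state is a dict: "time": time; "q": joint angles; "joint_velocities": joint speeds; "joint_torque": joint torques, N m; "position": TCP position; "tool_rot": TCP orientation; "ft_force": force on the tool from outside, world axes, zero at the start; "moment": the same for the moment, N m; "grip_width": finger opening in m; "grip_force": force on a finger pad.
Only numpy, scipy, OpenCV 4.12 (cv2) and the standard library are available. Lean on these libraries where they do the work, as an engineer would, in place of code of your own. Each camera call takes 0.05 s, during which the arm holds its last target. There are 200 camera calls.

## Working session

There is one attempt and no reset: what is moved stays moved. The work goes in short steps, Python scripts to look and compute and a shell command to move; the robot and the scene stay as the last step left them, time stands still between calls to the robot, and variables do not carry over. Pictures are saved under pics/ and viewed, at most 14 in all, crops included, and the job is handed in when it is done.

```bash
mkdir -p pics
python3 - <<'E'
from rig import telemetry, viewer
import cv2,numpy as np
o=telemetry.get_obs();print(o)
for c in("scene","top"):
    cv2.imwrite(f"pics/{c}0.png",viewer.camera(c));i=viewer.camera_info(c);print(c,i)
print(viewer.camera_info("wrist"))
E
```

```text
{'time': 0.0, 'q': array([ 1.08050925e+00,  5.28481127e-01,  1.43390206e+00,  1.31774109e-05,
        1.18138513e+00, -1.78509592e-01]), 'joint_velocities': array([ 0.00013357,  0.00023997,  0.00037407,  0.00021467, -0.00038543,
        0.00013349]), 'joint_torque': array([ 1.97054243e-05, -4.40033340e+01, -1.76591241e+01,  6.33000769e-02,
        5.80991060e-02, -1.44478104e-04]), 'position': array([0.19136354, 0.59425856, 0.24056247]), 'tool_rot': array([ 1.55260512e-01,  9.87872963e-01, -1.02557435e-03, -3.62782381e-04]), 'ft_force': array([ 0.07530568,  0.02307587, -0.57944107]), 'moment': array([-0.06468489,  0.03396013,  0.01760707]), 'grip_force': 0.0, 'grip_width': 0.08714574522649787}
scene {'intrinsics': array([[421.45211326,   0.        , 320.67738285],
       [  0.        , 421.45211326, 205.21507428],
       [  0.        ,   0.        ,   1.        ]]), 'rvec': array([ 2.10633504,  0.57166855, -0.28742214]), 'tvec': array([-0.51680309, -0.06635625,  1.6170477 ])}
top {'intrinsics': array([[433.52033499,   0.        , 324.80885767],
       [  0.        , 433.52033499, 203.09090556],
       [  0.        ,   0.        ,   1.        ]]), 'rvec': array([ 2.04655016, -2.14672786,  0.25757916]), 'tvec': array([0.01087867, 0.62214301, 1.34570438])}
{'intrinsics': array([[277.04805719,   0.        , 317.03581096],
       [  0.        , 277.04805719, 203.83566172],
       [  0.        ,   0.        ,   1.        ]]), 'hand_eye': array([[-3.31491053e-04, -9.65246873e-01, -2.61339558e-01,
         7.09157373e-02],
       [ 9.99999755e-01, -4.81077423e-04,  5.08409469e-04,
        -3.39536843e-04],
       [-6.16465211e-04, -2.61339326e-01,  9.65246796e-01,
        -1.42513006e-01],
       [ 0.00000000e+00,  0.00000000e+00,  0.00000000e+00,
         1.00000000e+00]])}
```

View pics/scene0.png

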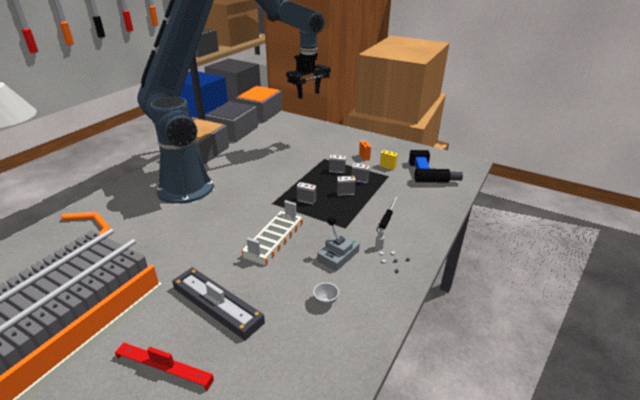

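View pics/top0.png

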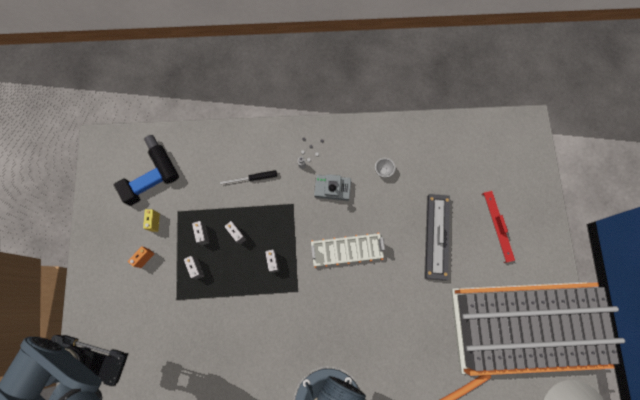

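Four real cells, seen in the top view at (200,231), (235,231), (193,267) and (271,261). The look-alikes are orange at (141,256) and yellow at (150,219). The frame is at (347,250) and the die with the grey bar at (437,237); the red bar at (498,227) is a look-alike. The charger is at (333,187), with the toggle near (333,187).

```bash
cat > h.py <<'E'
from rig import telemetry, viewer
import cv2,numpy as np
from scipy.spatial.transform import Rotation as R
def cam(name,o=None):
    """K, R, t world->camera"""
    i=viewer.camera_info(name);K=i["intrinsics"]
    if name!="wrist": return K,cv2.Rodrigues(i["rvec"])[0],np.array(i["tvec"]).ravel()
    o=o or telemetry.get_obs();T=np.eye(4);T[:3,:3]=R.from_quat(o["tool_rot"]).as_matrix();T[:3,3]=o["position"]
    M=np.linalg.inv(T@i["hand_eye"]);return K,M[:3,:3],M[:3,3]
def plane(c,uv,z):
    K,r,t=c;uv=np.atleast_2d(uv).astype(float)
    d=(np.linalg.inv(K)@np.c_[uv,np.ones(len(uv))].T).T@r;o=-r.T@t
    return o+d*((z-o[2])/d[:,2])[:,None]
def proj(c,P):
    K,r,t=c;return cv2.projectPoints(np.atleast_2d(P).astype(float),cv2.Rodrigues(r)[0],t,K,None)[0][:,0]
def tri(cs,uvs):
    P=[c[0]@np.c_[c[1],c[2]] for c in cs]
    X=cv2.triangulatePoints(P[0],P[1],np.array(uvs[0],float).reshape(2,1),np.array(uvs[1],float).reshape(2,1)).ravel();return X[:3]/X[3]
def to(p,yaw=None):
    """rows units to bring TCP to p (m) ; yaw = world angle (deg) of tool y (mod 180)"""
    o=telemetry.get_obs();r=R.from_quat(o["tool_rot"]).as_matrix()
    s=r.T@(np.array(p)-o["position"])*1000;cur=np.degrees(np.arctan2(r[1,1],r[0,1]))
    roll=None if yaw is None else -((yaw-cur+90)%180-90)
    return s.round(1),None if roll is None else round(roll,1),"q6",round(np.degrees(o["q"][5]),0)
def snap(name,f=None):
    o=telemetry.get_obs();im=viewer.camera(name)
    if f: cv2.imwrite(f"pics/{f}.png",im)
    return im,cam(name,o),o
E
python3 - <<'E'
from h import *
for n in("cell0","frame","bar","die","charger","toggle","socket","nutcup","driver"):
    for c in("top","scene"):
        print(n,c,[(d["bbox"],round(d["p"],2)) for d in viewer.recognise(c,n)][:7])
t=cam("top")
for n,uv,z in [("c",(200,231),.07),("c",(235,231),.07),("c",(193,267),.07),("c",(271,261),.07),("frame",(347,250),.03),("die",(437,237),.033),("chg",(333,187),.035)]:
    print(n,uv,plane(t,uv,z)[0].round(3))
im=cv2.imread("pics/top0.png")
cv2.imwrite("pics/a.png",cv2.resize(im[160:310,130:450],None,fx=2.5,fy=2.5,interpolation=cv2.INTER_CUBIC))
E
```

```text
cell0 top [([183.4, 260.0, 18.3, 22.5], 0.84), ([194.5, 221.5, 14.1, 22.4], 0.82), ([127.3, 249.7, 21.5, 19.8], 0.75), ([144.5, 209.6, 13.3, 23.7], 0.71), ([266.4, 248.9, 12.2, 25.7], 0.49), ([224.5, 226.0, 18.1, 17.3], 0.46)]
cell0 scene [([350.5, 163.4, 19.8, 18.1], 0.82), ([357.4, 140.6, 15.7, 20.9], 0.78), ([336.1, 176.5, 19.4, 18.9], 0.62), ([297.7, 183.5, 16.5, 21.0], 0.59), ([330.6, 158.8, 16.8, 14.4], 0.49), ([315.6, 219.1, 45.3, 53.9], 0.17)]
frame top [([312.5, 233.3, 72.3, 31.5], 0.98)]
frame scene [([240.7, 203.0, 64.7, 62.6], 0.97)]
bar top [([483.6, 189.6, 29.5, 75.0], 0.83)]
bar scene [([183.6, 275.6, 70.6, 47.9], 0.93), ([240.2, 199.1, 63.4, 64.8], 0.68), ([116.4, 343.5, 97.6, 44.7], 0.6), ([328.5, 219.1, 10.1, 19.6], 0.27)]
die top [([422.6, 193.6, 27.2, 85.1], 0.81)]
die scene [([170.4, 267.9, 96.9, 71.9], 0.84), ([181.5, 275.9, 72.0, 47.7], 0.28)]
charger top [([311.9, 174.9, 40.7, 26.0], 0.66), ([313.7, 231.1, 70.9, 35.0], 0.18)]
charger scene [([317.1, 217.6, 44.0, 56.0], 0.76), ([327.8, 221.0, 10.8, 20.0], 0.42)]
toggle top [([326.3, 186.2, 8.4, 7.0], 0.51)]
toggle scene [([327.1, 219.1, 11.6, 18.9], 0.39), ([184.8, 275.1, 68.2, 49.1], 0.2), ([381.3, 195.8, 16.6, 32.3], 0.18)]
socket top []
socket scene [([374.3, 227.6, 11.9, 23.0], 0.46), ([238.8, 202.4, 62.3, 61.3], 0.4)]
nutcup top [([373.9, 159.3, 19.7, 17.2], 0.84)]
nutcup scene [([315.0, 284.7, 22.9, 21.6], 0.69)]
driver top [([314.8, 173.7, 36.5, 25.1], 0.59), ([222.6, 173.3, 51.4, 12.2], 0.49)]
driver scene [([380.9, 197.5, 15.8, 31.0], 0.68)]
c (200, 231) [0.55  0.389 0.07 ]
c (235, 231) [0.544 0.276 0.07 ]
c (193, 267) [0.435 0.409 0.07 ]
c (271, 261) [0.442 0.161 0.07 ]
frame (347, 250) [ 0.47  -0.085  0.03 ]
die (437, 237) [ 0.499 -0.385  0.033]
chg (333, 187) [ 0.687 -0.05   0.035]
```

View pics/a.png

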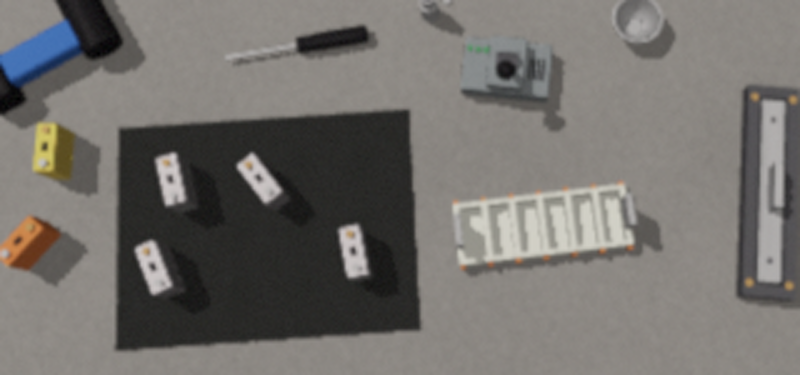

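```bash
python3 -m creep '[{"translation":[-36,-22,-6],"roll":0,"gripper":87},{"translation":[-72,-44,-12],"roll":0,"gripper":87},{"translation":[-108,-66,-18],"roll":0,"gripper":87},{"translation":[-144,-88,-24],"roll":0,"gripper":87},{"translation":[-180,-110,-30],"roll":0,"gripper":87}]' 20
python3 -m creep '[{"translation":[-36,-22,-6],"roll":6,"gripper":87},{"translation":[-72,-44,-12],"roll":12,"gripper":87},{"translation":[-108,-66,-18],"roll":18,"gripper":87},{"translation":[-144,-88,-24],"roll":24,"gripper":87},{"translation":[-180,-110,-30],"roll":30,"gripper":87}]'
python3 -m creep '[{"translation":[0,0,0],"roll":7,"gripper":87},{"translation":[0,0,0],"roll":14,"gripper":87},{"translation":[0,0,0],"roll":21,"gripper":87},{"translation":[0,0,0],"roll":28,"gripper":87},{"translation":[0,0,0],"roll":28,"gripper":87}]'
python3 - <<'E'
from h import *
im,c,o=snap("wrist","w1");print(o["position"],to([0.47,.27,.3],14))
E
```

```text
time: 1.42
position: [0.327, 0.4371, 0.2713]
tool_rot: [0.155, 0.988, 0.0, 0.0]
ft_force: [-0.1, 0.2, -0.1]
grip_width: 0.0869
grip_force: 0.0
time: 1.83
position: [0.4617, 0.2804, 0.3008]
tool_rot: [0.408, 0.913, 0.0, 0.0]
ft_force: [0.6, 0.9, 0.3]
grip_width: 0.087
grip_force: 0.0
time: 2.25
position: [0.4609, 0.2819, 0.3003]
tool_rot: [0.616, 0.788, 0.0, 0.0]
ft_force: [0.6, 0.4, -0.4]
grip_width: 0.0869
grip_force: 0.0
[0.46090297 0.28189355 0.30030585] (array([-13.9,   6. ,   0.3]), np.float64(0.3), 'q6', np.float64(5.0))
```

View pics/w1.png

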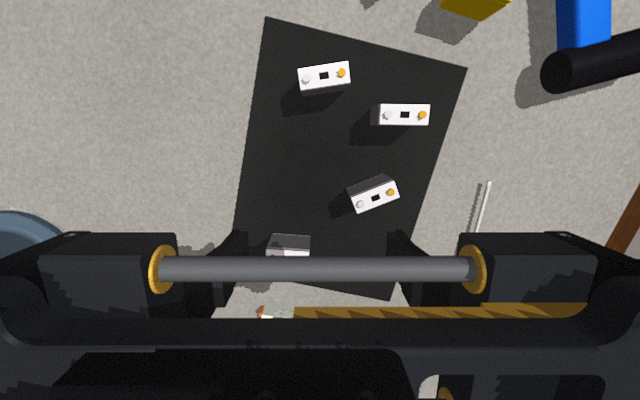

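The wrist view shows cells at (324,76), (403,115), (374,195) and (289,243, half hidden). The yellow one at (475,5) is off the mat.

```bash
cat >> h.py <<'E'
def cells(im,c,z=.069,thr=185,vmax=232):
    g=im.min(2).astype(np.uint8);m=(g>thr).astype(np.uint8)*255;m[vmax:]=0
    m=cv2.morphologyEx(m,cv2.MORPH_CLOSE,np.ones((3,3)))
    out=[]
    for k in cv2.findContours(m,cv2.RETR_EXTERNAL,cv2.CHAIN_APPROX_NONE)[0]:
        if cv2.contourArea(cv2.convexHull(k))<150: continue
        P=plane(c,k[:,0],z)[:,:2]*1000
        (cx,cy),(w,h),a=cv2.minAreaRect(P.astype(np.float32))
        if w<h: w,h,a=h,w,a+90
        if 50<w<85 and 18<h<40: out.append((round(cx/1000,4),round(cy/1000,4),round((a+90)%180-90,1),round(w,1),round(h,1),cv2.minAreaRect(k)[0]))
    return out
E
python3 - <<'E'
from h import *
im=cv2.imread("pics/w1.png");c=cam("wrist")
w=cells(im,c);t=cells(cv2.imread("pics/top0.png"),cam("top"),vmax=400,thr=150)
for r in w: print(r)
print("top")
for r in t: print(r)
for a in w:
    b=min(t,key=lambda b:np.hypot(a[0]-b[0],a[1]-b[1]),default=None)
    if b: print(tri([c,cam("top")],[a[5],b[5]]).round(4))
E
```

```text
(0.5443, 0.2825, 37.0, 63.1, 25.2, (375.362060546875, 196.65516662597656))
(0.5479, 0.3963, 14.2, 62.9, 24.5, (404.5, 114.0))
(0.4358, 0.4155, 22.4, 63.2, 25.2, (323.945068359375, 74.89306640625))
top
(0.4369, 0.4169, 21.4, 63.0, 25.7, (190.60958862304688, 266.45892333984375))
[0.4191 0.3282 0.3853]
[0.4119 0.3214 0.4364]
[0.4361 0.4147 0.0759]
```

Run:
```python
from h import *
print(to([.5925,.2186,.16],37))
```

```text
(array([-93.9, 112. , 140.3]), np.float64(-22.7), 'q6', np.float64(5.0))
```

```bash
python3 -m creep '[{"translation":[-19,23,28],"roll":-5,"gripper":87},{"translation":[-38,45,56],"roll":-10,"gripper":87},{"translation":[-57,67,84],"roll":-15,"gripper":87},{"translation":[-76,90,112],"roll":-20,"gripper":87},{"translation":[-94,112,140],"roll":-23,"gripper":87}]'
python3 -m creep '[{"translation":[0,0,0],"roll":0,"gripper":87},{"translation":[0,0,0],"roll":0,"gripper":87}]' | head -2
python3 - <<'E'
from h import *
im,c,o=snap("wrist","w2")
for r in cells(im,c): print(r, to([r[0],r[1],.051],r[2]))
E
```

```text
time: 2.72
position: [0.5936, 0.2179, 0.1591]
tool_rot: [0.442, 0.897, 0.0, 0.0]
ft_force: [0.1, 0.6, 0.3]
grip_width: 0.087
grip_force: 0.0
time: 2.88
position: [0.592, 0.2173, 0.1571]
(0.4455, 0.1619, 9.2, 63.5, 25.8, (136.25747680664062, 161.46359252929688)) (array([  43.4, -150.4,  108.6]), np.float64(28.0), 'q6', np.float64(-27.0))
(0.5447, 0.2814, 37.1, 63.4, 25.1, (319.0, 117.5)) (array([ 78.7,   0.9, 108.3]), np.float64(0.1), 'q6', np.float64(-27.0))
```

Run:
```python
import cv2
cv2.imwrite("pics/w2c.png",cv2.resize(cv2.imread("pics/w2.png")[70:200,80:420],None,fx=2,fy=2))
```

```text
(no output)
```

View pics/w2c.png

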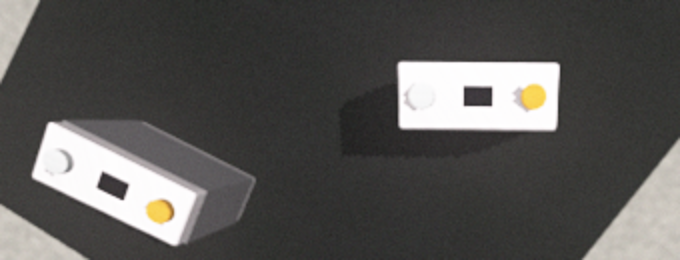

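```bash
python3 -m creep '[{"translation":[26,0,0],"roll":0,"gripper":87},{"translation":[52,1,0],"roll":0,"gripper":87},{"translation":[79,1,10],"roll":0,"gripper":87},{"translation":[79,1,40],"roll":0,"gripper":87},{"translation":[79,1,70],"roll":0,"gripper":87}]' 25
python3 -m creep '[{"translation":[0,0,20],"roll":0,"gripper":87},{"translation":[0,0,38],"roll":0,"gripper":87},{"translation":[0,0,38],"roll":0,"gripper":60},{"translation":[0,0,38],"roll":0,"gripper":55},{"translation":[0,0,38],"roll":0,"gripper":55}]' 25
python3 -m creep '[{"translation":[0,0,0],"roll":0,"gripper":55},{"translation":[0,0,0],"roll":0,"gripper":55},{"translation":[0,0,0],"roll":0,"gripper":55}]' 25
```

```text
time: 3.35
position: [0.5453, 0.2853, 0.094]
tool_rot: [0.443, 0.897, 0.003, 0.003]
ft_force: [0.3, 0.8, -0.3]
grip_width: 0.0869
grip_force: 0.0
time: 3.77
position: [0.5462, 0.2829, 0.0546]
tool_rot: [0.445, 0.896, 0.001, 0.001]
ft_force: [-0.6, 0.1, 0.3]
grip_width: 0.0744
grip_force: 0.0
time: 4.02
position: [0.5457, 0.2821, 0.0543]
tool_rot: [0.445, 0.896, 0.0, 0.001]
ft_force: [-2.4, -0.6, 6.9]
grip_width: 0.0638
grip_force: 25.0
```

The crop confirms the white/grey cell, and it is now gripped. Next I carry it to the frame.

```bash
python3 -m creep '[{"translation":[0,0,-30],"roll":0,"gripper":55},{"translation":[0,0,-65],"roll":6,"gripper":55},{"translation":[0,0,-100],"roll":12,"gripper":55},{"translation":[0,0,-140],"roll":18,"gripper":55},{"translation":[0,0,-180],"roll":24,"gripper":55}]' 25
python3 -m creep '[{"translation":[0,0,-10],"roll":7,"gripper":55},{"translation":[0,0,-10],"roll":7,"gripper":55}]' | tail -3
python3 - <<'E'
from h import *
print(to([.47,-.19,.25],5.5))
E
```

```text
time: 4.43
position: [0.5447, 0.2817, 0.2339]
tool_rot: [0.624, 0.782, -0.0, -0.0]
ft_force: [0.8, 0.2, -2.9]
grip_width: 0.0636
grip_force: 25.0
ft_force: [-0.3, -0.3, -2.2]
grip_width: 0.064
grip_force: 25.0
(array([-462. , -127. ,   -4.9]), np.float64(0.5), 'q6', np.float64(11.0))
```

```bash
python3 -m creep '[{"translation":[-37,-10,0],"roll":0,"gripper":55},{"translation":[-74,-20,-1],"roll":0,"gripper":55},{"translation":[-111,-30,-2],"roll":0,"gripper":55},{"translation":[-148,-40,-2],"roll":0,"gripper":55},{"translation":[-185,-50,-2],"roll":0,"gripper":55}]' 25 | head -2
python3 -m creep '[{"translation":[-37,-10,0],"roll":0,"gripper":55},{"translation":[-74,-20,-1],"roll":0,"gripper":55},{"translation":[-111,-30,-2],"roll":0,"gripper":55},{"translation":[-148,-40,-2],"roll":0,"gripper":55},{"translation":[-185,-50,-2],"roll":0,"gripper":55}]' 25 | head -2
python3 -m creep '[{"translation":[-37,-10,0],"roll":0,"gripper":55},{"translation":[-74,-20,-1],"roll":0,"gripper":55},{"translation":[-92,-27,-1],"roll":0,"gripper":55},{"translation":[-92,-27,-1],"roll":0,"gripper":55},{"translation":[-92,-27,-1],"roll":0,"gripper":55}]' 25
python3 - <<'E'
from h import *
im,c,o=snap("wrist","w3");print(o["position"],to([.47,-.19,.25],5.5))
E
```

```text
time: 5.02
position: [0.5134, 0.0912, 0.2425]
time: 5.43
position: [0.4836, -0.0978, 0.2447]
time: 5.85
position: [0.4671, -0.1914, 0.2457]
tool_rot: [0.669, 0.744, 0.0, -0.002]
ft_force: [0.1, 0.1, -2.1]
grip_width: 0.0632
grip_force: 25.0
[ 0.46713473 -0.19137027  0.24565475] (array([ 0. ,  2.7, -4.2]), np.float64(0.7), 'q6', np.float64(-41.0))
```

View pics/w3.png

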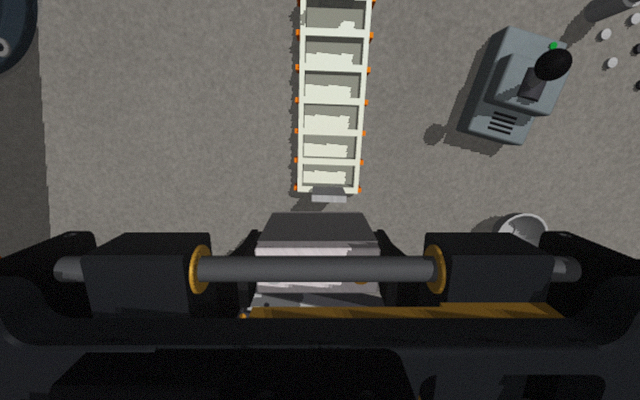

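The frame row runs from (335,0) to (330,190), with the near end plate at (328,195). The held cell's front face is at rows 212–240, and the toggle ball at (553,63).

```bash
cat >> h.py <<'E'
from scipy.optimize import minimize
_X,_Y=np.meshgrid(np.arange(-44,44.1,.5),np.arange(-118,118.1,.5))
_in=np.zeros(_X.shape,bool);_band=np.zeros(_X.shape,bool)
for k in range(6):
    dy=np.abs(_Y-(k-2.5)*37);_s=(np.abs(_X)<34)&(dy<14.5);_in|=_s;_band|=_s&((np.abs(_X)>31.5)|(dy>12))
_rim=(np.abs(_X)<40)&(np.abs(_Y)<109)&~_in
_band|=(np.abs(_X)>40)&(np.abs(_X)<42.5)&(np.abs(_Y)<109)
def frame(views,p0,vmax=190,free_z=False,only=None):
    """fit [x,y,yaw,(z)] of frame rim; views: list of (im,cam); only: mask of usable slots' y-range (mm)"""
    G=[cv2.GaussianBlur(np.minimum(im.min(2),200).astype(np.float32),(0,0),1.0) for im,_ in views]
    def f(p):
        z=p[3]/1000 if free_z else .03
        a=np.radians(p[2]);s=0
        for g,(im,c) in zip(G,views):
            for m,w in((_rim,1),(_band,-1)):
                if only: m=m&(_Y>only[0])&(_Y<only[1])
                x,y=_X[m],_Y[m]
                P=np.c_[p[0]+x*np.cos(a)-y*np.sin(a),p[1]+x*np.sin(a)+y*np.cos(a),np.full(x.size,z*1000)]/1000
                uv=proj(c,P).astype(np.float32);ok=(uv[:,0]>1)&(uv[:,0]<638)&(uv[:,1]>1)&(uv[:,1]<vmax)
                v=cv2.remap(g,uv[None,:,0].copy(),uv[None,:,1].copy(),cv2.INTER_LINEAR)[0]
                s+=w*v[ok].mean() if ok.any() else 0
        return -s
    best=None
    for dx in(-4,0,4):
        for dy in(-6,0,6):
            q=list(np.array([p0[0]*1000+dx,p0[1]*1000+dy,p0[2]]))+([30] if free_z else [])
            n=len(q);S=np.vstack([q]+[np.array(q)+np.eye(n)[i]*[3,3,2,4][i] for i in range(n)])
            r=minimize(f,q,method="Nelder-Mead",options=dict(initial_simplex=S,xatol=.05,fatol=.01,maxiter=150))
            if best is None or r.fun<best.fun: best=r
    return best.x.round(2),round(best.fun,1)
def slot(F,k):
    a=np.radians(F[2]);y=(k-2.5)*37;return np.array([F[0]-y*np.sin(a),F[1]+y*np.cos(a)])/1000
E
python3 - <<'E'
from h import *
im=cv2.imread("pics/w3.png");c=cam("wrist")
F,s=frame([(im,c)],(.47,-.085,5.5));print(F,s)
F4,s=frame([(im,c)],(F[0]/1000,F[1]/1000,F[2]),free_z=True);print(F4,s)
g=im.copy();a=np.radians(F[2])
for k in range(6):
    q=[(sx*34,(k-2.5)*37+sy*14.5) for sx,sy in((-1,-1),(1,-1),(1,1),(-1,1))]
    P=[[(F[0]+x*np.cos(a)-y*np.sin(a))/1e3,(F[1]+x*np.sin(a)+y*np.cos(a))/1e3,.03] for x,y in q]
    cv2.polylines(g,[proj(c,P).round().astype(int)],True,(0,0,255),1)
cv2.imwrite("pics/o3.png",cv2.resize(g[0:260,230:430],None,fx=3,fy=2.3*1))
print(slot(F,2),slot(F,0),to([*slot(F,2),.15],F[2]))
E
```

```text
[472.99 -84.07   4.07] -56.4
[472.95 -84.14   4.11  31.15] -56.6
[ 0.47430304 -0.10252334] [ 0.4795552  -0.17633672] (array([86.2, 16.6, 96. ]), np.float64(2.1), 'q6', np.float64(-41.0))
```

View pics/o3.png

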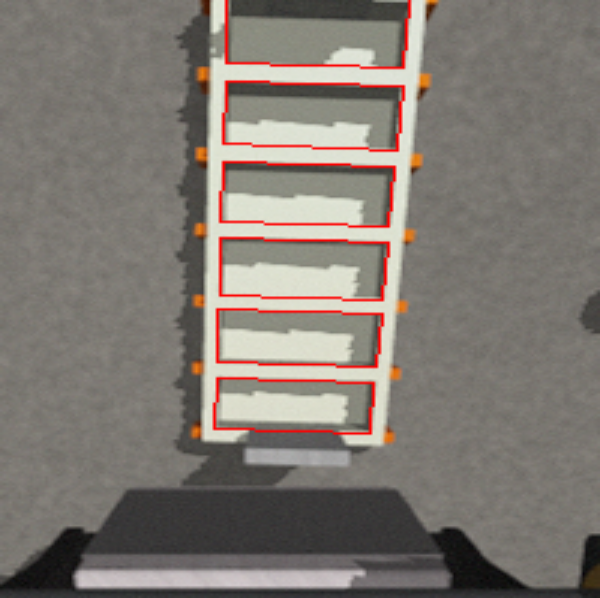

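Run:
```python
from h import *
print(to([*slot([472.99,-84.07,4.07],5),.15],4.07))
```

```text
(array([197.2,  20.7,  96.4]), np.float64(2.1), 'q6', np.float64(-41.0))
```

```bash
python3 -m creep '[{"translation":[39,4,0],"roll":1,"gripper":55},{"translation":[78,8,0],"roll":2,"gripper":55},{"translation":[117,12,5],"roll":2.1,"gripper":55},{"translation":[155,16,15],"roll":2.1,"gripper":55},{"translation":[190,20,30],"roll":2.1,"gripper":55}]' 25 | head -2
python3 -m creep '[{"translation":[7,1,25],"roll":0,"gripper":55},{"translation":[7,1,50],"roll":0,"gripper":55},{"translation":[7,1,66],"roll":0,"gripper":55},{"translation":[7,1,66],"roll":0,"gripper":55},{"translation":[7,1,66],"roll":0,"gripper":55}]' 25 | head -3
python3 - <<'E'
from h import *
print(to([*slot([472.99,-84.07,4.07],5),.088],4.07))
E
```

```text
time: 6.32
position: [0.4674, 0.0036, 0.2174]
time: 6.73
position: [0.4673, 0.0086, 0.1504]
tool_rot: [0.681, 0.733, -0.001, -0.002]
(array([-0.4, -0.7, 62.5]), np.float64(0.1), 'q6', np.float64(-17.0))
```

```bash
python3 -m creep '[{"translation":[0,-1,20],"roll":0,"gripper":55},{"translation":[0,-1,40],"roll":0,"gripper":55},{"translation":[0,-1,58],"roll":0,"gripper":55},{"translation":[0,-1,58],"roll":0,"gripper":55},{"translation":[0,-1,58],"roll":0,"gripper":55}]' 25 | head -3
python3 - <<'E'
from h import *
print(to([*slot([472.99,-84.07,4.07],5),.0573],4.07),telemetry.get_obs()["ft_force"])
E
```

```text
time: 7.15
position: [0.4678, 0.0072, 0.0937]
tool_rot: [0.682, 0.732, 0.0, -0.0]
(array([ 1.1, -1.3, 36.4]), np.float64(-0.0), 'q6', np.float64(-17.0)) [-0.11201929 -0.22505957 -2.15296067]
```

```bash
python3 -m creep '[{"translation":[0.8,-1,0],"roll":0,"gripper":55},{"translation":[0.8,-1,6],"roll":0,"gripper":55},{"translation":[0.8,-1,12],"roll":0,"gripper":55},{"translation":[0.8,-1,17],"roll":0,"gripper":55},{"translation":[0.8,-1,17],"roll":0,"gripper":55}]' 25
python3 - <<'E'
from h import *
for i in range(3):
  print(to([*slot([472.99,-84.07,4.07],5),.0573],4.07),telemetry.get_obs()["ft_force"]); viewer.camera("top")
E
```

```text
time: 7.57
position: [0.4661, 0.0078, 0.0756]
tool_rot: [0.682, 0.732, -0.0, -0.001]
ft_force: [0.2, 0.1, -1.8]
grip_width: 0.0636
grip_force: 25.0
(array([ 0.4,  0.4, 18.3]), np.float64(-0.0), 'q6', np.float64(-17.0)) [ 0.22907192  0.09214008 -1.83520425]
(array([ 0.4,  0.3, 18.5]), np.float64(-0.0), 'q6', np.float64(-17.0)) [-0.57161775 -0.05572298 -2.69153703]
(array([ 0.4,  0.1, 18.7]), np.float64(-0.0), 'q6', np.float64(-17.0)) [ 0.07462194 -1.27296463 -2.02991089]
```

```bash
python3 -m creep '[{"translation":[0,0,7],"roll":0,"gripper":55},{"translation":[0,0,14],"roll":0,"gripper":55},{"translation":[0,0,18],"roll":0,"gripper":55},{"translation":[0,0,19],"roll":0,"gripper":55},{"translation":[0,0,19],"roll":0,"gripper":55}]' 25
```

```text
time: 8.13
position: [0.4662, 0.0078, 0.0571]
tool_rot: [0.682, 0.732, -0.0, -0.0]
ft_force: [-0.3, 0.2, 1.7]
grip_width: 0.0638
grip_force: 25.0
```

```bash
python3 -m creep '[{"translation":[0,0,0],"roll":0,"gripper":87},{"translation":[0,0,0],"roll":0,"gripper":87},{"translation":[0,0,0],"roll":0,"gripper":87},{"translation":[0,0,-15],"roll":0,"gripper":87},{"translation":[0,0,-40],"roll":0,"gripper":87}]' 25
python3 -m creep '[{"translation":[0,0,-30],"roll":0,"gripper":87},{"translation":[0,0,-60],"roll":0,"gripper":87},{"translation":[0,0,-60],"roll":0,"gripper":87}]' 25 | head -2
python3 - <<'E'
from h import *
im,c,o=snap("wrist","w4")
for r in cells(im,c): print(r, to([r[0]+.08*np.sin(np.radians(r[2])),r[1]-.08*np.cos(np.radians(r[2])),.157],r[2]))
E
```

```text
time: 8.55
position: [0.465, 0.008, 0.0958]
tool_rot: [0.682, 0.731, -0.001, -0.002]
ft_force: [0.3, -0.0, -0.2]
grip_width: 0.0847
grip_force: 0.0
time: 8.8
position: [0.4697, 0.0072, 0.1616]
(0.4451, 0.1568, 4.3, 63.1, 21.4, (296.0, 16.5)) (array([ 70.7, -12.6,   2.5]), np.float64(-0.3), 'q6', np.float64(-17.0))
```

```bash
python3 -m creep '[{"translation":[25,-2,0],"roll":-2,"gripper":87},{"translation":[50,-4,2],"roll":-4,"gripper":87},{"translation":[76,-6,4],"roll":-5,"gripper":87},{"translation":[76,-6,4],"roll":-5,"gripper":87},{"translation":[76,-6,4],"roll":-5,"gripper":87}]' 25 | head -2
python3 - <<'E'
from h import *
im,c,o=snap("wrist","w5")
for r in cells(im,c): print(r, to([r[0],r[1],.054],r[2]))
E
```

```text
time: 9.27
position: [0.454, 0.0841, 0.1522]
(0.4453, 0.1607, 9.2, 63.0, 24.7, (321.5, 120.5)) (array([77.9,  3.1, 98.4]), np.float64(-0.1), 'q6', np.float64(-13.0))
```

```bash
python3 -m creep '[{"translation":[26,1,0],"roll":0,"gripper":87},{"translation":[52,2,0],"roll":0,"gripper":87},{"translation":[78,3,10],"roll":0,"gripper":87},{"translation":[78,3,40],"roll":0,"gripper":87},{"translation":[78,3,70],"roll":0,"gripper":87}]' 25 | head -2
python3 -m creep '[{"translation":[0,0,15],"roll":0,"gripper":87},{"translation":[0,0,28],"roll":0,"gripper":87},{"translation":[0,0,28],"roll":0,"gripper":70},{"translation":[0,0,28],"roll":0,"gripper":55},{"translation":[0,0,28],"roll":0,"gripper":55}]' 25 | head -2
python3 -m creep '[{"translation":[0,0,0],"roll":0,"gripper":55},{"translation":[0,0,0],"roll":0,"gripper":55},{"translation":[0,0,0],"roll":0,"gripper":55}]' 25
python3 -m creep '[{"translation":[0,0,-40],"roll":0,"gripper":55},{"translation":[0,0,-80],"roll":0,"gripper":55},{"translation":[0,0,-120],"roll":0,"gripper":55},{"translation":[0,0,-160],"roll":3,"gripper":55},{"translation":[0,0,-196],"roll":5,"gripper":55}]' 25 | head -2
python3 - <<'E'
from h import *
print(to([.47,-.19,.25],4.07))
E
```

```text
time: 9.73
position: [0.4477, 0.1611, 0.0832]
time: 10.15
position: [0.4466, 0.1601, 0.0555]
time: 10.4
position: [0.4461, 0.1605, 0.056]
tool_rot: [0.649, 0.761, 0.0, 0.0]
ft_force: [-0.7, -1.7, 2.5]
grip_width: 0.0635
grip_force: 25.0
time: 10.82
position: [0.4454, 0.1607, 0.2537]
(array([-351.6,    0.5,    3.6]), np.float64(-0.2), 'q6', np.float64(2.0))
```

```bash
python3 -m creep '[{"translation":[-39,0,0],"roll":0,"gripper":55},{"translation":[-78,0,0],"roll":0,"gripper":55},{"translation":[-117,0,0],"roll":0,"gripper":55},{"translation":[-156,0,0],"roll":0,"gripper":55},{"translation":[-195,0,0],"roll":0,"gripper":55}]' 25 | head -2
python3 -m creep '[{"translation":[-39,0,0],"roll":0,"gripper":55},{"translation":[-78,0,0],"roll":0,"gripper":55},{"translation":[-117,0,0],"roll":0,"gripper":55},{"translation":[-156,0,0],"roll":0,"gripper":55},{"translation":[-156,0,0],"roll":0,"gripper":55}]' 25 | head -2
cat > fit.py <<'E'
import sys
from h import *
f,k,z=sys.argv[1],int(sys.argv[2]),float(sys.argv[3])
im,c,o=snap("wrist",f)
F,s=frame([(im,c)],(.473,-.084,4.1),only=(-109,(k-2)*37-4))
print(F,s,o["position"]);print(to([*slot(F,k),z],F[2]))
E
python3 fit.py w6 4 .18
```

```text
time: 11.23
position: [0.4589, -0.0351, 0.2515]
time: 11.65
position: [0.4724, -0.1974, 0.2518]
[472.96 -84.57   4.01] -56.2 [ 0.47235304 -0.19736146  0.25181525]
(array([164.2,   8.5,  71. ]), np.float64(-0.3), 'q6', np.float64(-39.0))
```

```bash
python3 -m creep '[{"translation":[39,2,0],"roll":0,"gripper":55},{"translation":[78,4,0],"roll":0,"gripper":55},{"translation":[117,6,5],"roll":0,"gripper":55},{"translation":[150,8,15],"roll":0,"gripper":55},{"translation":[164,8,40],"roll":0,"gripper":55}]' 25 | head -2
python3 -m creep '[{"translation":[0,0,30],"roll":0,"gripper":55},{"translation":[0,0,60],"roll":0,"gripper":55},{"translation":[0,0,60],"roll":0,"gripper":55},{"translation":[0,0,60],"roll":0,"gripper":55}]' 25 | head -3
python3 - <<'E'
from h import *
print(to([*slot([472.96,-84.4,4.03],4),.059],4.03))
E
```

```text
time: 12.12
position: [0.467, -0.021, 0.2131]
time: 12.45
position: [0.4653, -0.0241, 0.1504]
tool_rot: [0.681, 0.732, -0.001, -0.002]
(array([-5.4,  3.8, 91.4]), np.float64(0.1), 'q6', np.float64(-21.0))
```

```bash
python3 -m creep '[{"translation":[-5.4,3.8,15],"roll":0,"gripper":55},{"translation":[-5.4,3.8,35],"roll":0,"gripper":55},{"translation":[-5.4,3.8,54],"roll":0,"gripper":55},{"translation":[-5.4,3.8,54],"roll":0,"gripper":55},{"translation":[-5.4,3.8,54],"roll":0,"gripper":55}]' 25 | head -2
python3 - <<'E'
from h import *
print(to([*slot([472.96,-84.4,4.03],4),.059],4.03))
E
```

```text
time: 12.87
position: [0.4717, -0.0306, 0.0983]
(array([ 1.7, -2.5, 39.3]), np.float64(-0.0), 'q6', np.float64(-21.0))
```

```bash
python3 -m creep '[{"translation":[1,-1.5,0],"roll":0,"gripper":55},{"translation":[1,-1.5,0],"roll":0,"gripper":55},{"translation":[1,-1.5,0],"roll":0,"gripper":55},{"translation":[1,-1.5,0],"roll":0,"gripper":55}]' 25 | head -2
python3 - <<'E'
from h import *
for i in range(3):
  print(to([*slot([472.96,-84.4,4.03],4),.059],4.03)); viewer.camera("top")
E
```

```text
time: 13.2
position: [0.4702, -0.0297, 0.0982]
(array([ 0.7, -1.2, 39.2]), np.float64(0.0), 'q6', np.float64(-21.0))
(array([ 0.7, -1.1, 39. ]), np.float64(0.0), 'q6', np.float64(-21.0))
(array([ 0.7, -0.9, 38.8]), np.float64(0.0), 'q6', np.float64(-21.0))
```

```bash
python3 -m creep '[{"translation":[0.5,-0.5,10],"roll":0,"gripper":55},{"translation":[0.5,-0.5,16],"roll":0,"gripper":55},{"translation":[0.5,-0.5,20],"roll":0,"gripper":55},{"translation":[0.5,-0.5,24],"roll":0,"gripper":55},{"translation":[0.5,-0.5,24],"roll":0,"gripper":55}]' 25
python3 - <<'E'
from h import *
print(to([*slot([472.96,-84.4,4.03],4),.059],4.03))
E
```

```text
time: 13.77
position: [0.4687, -0.029, 0.0724]
tool_rot: [0.682, 0.732, -0.0, -0.001]
ft_force: [0.6, -1.7, -2.3]
grip_width: 0.0639
grip_force: 25.0
(array([-0.1,  0.4, 13.4]), np.float64(0.0), 'q6', np.float64(-21.0))
```

In the slot. Next I seat it, release, rise, and move toward the cell at (.548,.396).

```bash
python3 -m creep '[{"translation":[0,0,6],"roll":0,"gripper":55},{"translation":[0,0,11],"roll":0,"gripper":55},{"translation":[0,0,14],"roll":0,"gripper":55},{"translation":[0,0,15],"roll":0,"gripper":55},{"translation":[0,0,15],"roll":0,"gripper":55}]' 25
python3 -m creep '[{"translation":[0,0,0],"roll":0,"gripper":87},{"translation":[0,0,0],"roll":0,"gripper":87},{"translation":[0,0,0],"roll":0,"gripper":87},{"translation":[0,0,-15],"roll":0,"gripper":87},{"translation":[0,0,-45],"roll":0,"gripper":87}]' 25
python3 -m creep '[{"translation":[0,0,-40],"roll":0,"gripper":87},{"translation":[0,0,-60],"roll":0,"gripper":87},{"translation":[0,0,-60],"roll":0,"gripper":87}]' 25 | head -2
python3 - <<'E'
from h import *
for p in((.5479,.3963,14.2),(.4365,.4155,22)):
  a=np.radians(p[2]);print(to([p[0]+.08*np.sin(a),p[1]-.08*np.cos(a),.16],p[2]))
E
```

```text
time: 14.18
position: [0.469, -0.0291, 0.0588]
tool_rot: [0.682, 0.732, -0.0, -0.0]
ft_force: [-1.7, 0.5, 6.7]
grip_width: 0.0637
grip_force: 25.0
time: 14.6
position: [0.4672, -0.0286, 0.1013]
tool_rot: [0.682, 0.731, -0.002, -0.003]
ft_force: [0.5, 0.2, 1.1]
grip_width: 0.0849
grip_force: 0.0
time: 14.85
position: [0.472, -0.0298, 0.1672]
(array([341. , 119.8,   7.1]), np.float64(-10.2), 'q6', np.float64(-21.0))
(array([370.6,  20.6,   6.1]), np.float64(-18.0), 'q6', np.float64(-21.0))
```

```bash
python3 -m creep '[{"translation":[38,13,0],"roll":0,"gripper":87},{"translation":[76,27,0],"roll":0,"gripper":87},{"translation":[114,40,0],"roll":0,"gripper":87},{"translation":[152,53,0],"roll":0,"gripper":87},{"translation":[190,67,0],"roll":0,"gripper":87}]' 25 | head -2
python3 -m creep '[{"translation":[38,13,0],"roll":-3,"gripper":87},{"translation":[76,27,2],"roll":-6,"gripper":87},{"translation":[114,40,4],"roll":-9,"gripper":87},{"translation":[151,53,7],"roll":-10,"gripper":87},{"translation":[151,53,7],"roll":-10,"gripper":87}]' 25 | head -2
python3 -m creep '[{"translation":[0,0,0],"roll":0,"gripper":87},{"translation":[0,0,0],"roll":0,"gripper":87},{"translation":[0,0,0],"roll":0,"gripper":87}]' 25 | head -2
python3 - <<'E'
from h import *
im,c,o=snap("wrist","w7")
for r in cells(im,c): print(r, to([r[0],r[1],.054],r[2]))
E
```

```text
time: 15.27
position: [0.5221, 0.1668, 0.1621]
time: 15.68
position: [0.566, 0.3263, 0.1545]
time: 15.93
position: [0.564, 0.318, 0.1553]
(0.5488, 0.3958, 13.1, 63.5, 25.5, (322.28155517578125, 117.69664764404297)) (array([ 79.4,   3.9, 101.7]), np.float64(0.8), 'q6', np.float64(6.0))
(0.4374, 0.4154, 22.1, 63.7, 25.4, (183.5735626220703, 53.45588302612305)) (array([125.3, -99.5, 101.8]), np.float64(-8.2), 'q6', np.float64(6.0))
```

```bash
python3 -m creep '[{"translation":[26,1,0],"roll":0.8,"gripper":87},{"translation":[52,2,0],"roll":0.8,"gripper":87},{"translation":[79,3.5,10],"roll":0.8,"gripper":87},{"translation":[79,3.5,40],"roll":0.8,"gripper":87},{"translation":[79,3.5,70],"roll":0.8,"gripper":87}]' 25 | head -2
python3 -m creep '[{"translation":[0,0,15],"roll":0,"gripper":87},{"translation":[0,0,30],"roll":0,"gripper":87},{"translation":[0,0,30],"roll":0,"gripper":75},{"translation":[0,0,30],"roll":0,"gripper":55},{"translation":[0,0,30],"roll":0,"gripper":55}]' 25 | head -2
python3 -m creep '[{"translation":[0,0,0],"roll":0,"gripper":55},{"translation":[0,0,0],"roll":0,"gripper":55},{"translation":[0,0,0],"roll":0,"gripper":55}]' 25
python3 -m creep '[{"translation":[0,0,-40],"roll":0,"gripper":55},{"translation":[0,0,-80],"roll":2,"gripper":55},{"translation":[0,0,-120],"roll":5,"gripper":55},{"translation":[0,0,-160],"roll":8,"gripper":55},{"translation":[0,0,-196],"roll":9,"gripper":55}]' 25 | head -2
python3 - <<'E'
from h import *
print(to([.47,-.19,.25],4.07))
E
```

```text
time: 16.4
position: [0.5503, 0.3979, 0.0877]
time: 16.82
position: [0.55, 0.3964, 0.0573]
time: 17.07
position: [0.5496, 0.397, 0.0578]
tool_rot: [0.621, 0.784, 0.001, 0.0]
ft_force: [-0.4, -1.5, 4.9]
grip_width: 0.0639
grip_force: 25.0
time: 17.48
position: [0.5489, 0.3971, 0.2547]
(array([-579.9, -121. ,    4.2]), np.float64(0.1), 'q6', np.float64(22.0))
```

```bash
python3 -m creep '[{"translation":[-39,-8,0],"roll":0,"gripper":55},{"translation":[-78,-16,0],"roll":0,"gripper":55},{"translation":[-117,-24,0],"roll":0,"gripper":55},{"translation":[-156,-32,0],"roll":0,"gripper":55},{"translation":[-195,-40,0],"roll":0,"gripper":55}]' 25 | head -2
python3 -m creep '[{"translation":[-39,-8,0],"roll":0,"gripper":55},{"translation":[-78,-16,0],"roll":0,"gripper":55},{"translation":[-117,-24,0],"roll":0,"gripper":55},{"translation":[-156,-32,0],"roll":0,"gripper":55},{"translation":[-195,-40,0],"roll":0,"gripper":55}]' 25 | head -2
python3 -m creep '[{"translation":[-39,-8,0],"roll":0,"gripper":55},{"translation":[-78,-16,0],"roll":0,"gripper":55},{"translation":[-117,-24,0],"roll":0,"gripper":55},{"translation":[-156,-32,0],"roll":0,"gripper":55},{"translation":[-187,-40,0],"roll":0,"gripper":55}]' 25 | head -2
python3 -m creep '[{"translation":[0,0,0],"roll":0,"gripper":55},{"translation":[0,0,0],"roll":0,"gripper":55},{"translation":[0,0,0],"roll":0,"gripper":55},{"translation":[0,0,0],"roll":0,"gripper":55}]' 25 | head -2
python3 fit.py w8 3 .18
```

```text
time: 17.9
position: [0.5225, 0.1981, 0.2523]
time: 18.32
position: [0.4972, 0.0006, 0.2524]
time: 18.73
position: [0.4716, -0.1902, 0.2525]
time: 19.07
position: [0.4717, -0.1859, 0.2521]
[473.   -85.62   4.11] -53.0 [ 0.47169063 -0.18587236  0.25206679]
(array([118.2,   8.8,  72.2]), np.float64(0.2), 'q6', np.float64(-38.0))
```

```bash
python3 -m creep '[{"translation":[39,3,0],"roll":0,"gripper":55},{"translation":[78,6,5],"roll":0,"gripper":55},{"translation":[112,9,10],"roll":0,"gripper":55},{"translation":[119,9,40],"roll":0,"gripper":55},{"translation":[119,9,70],"roll":0,"gripper":55}]' 25 | head -2
python3 -m creep '[{"translation":[0,0,35],"roll":0,"gripper":55},{"translation":[0,0,70],"roll":0,"gripper":55},{"translation":[0,0,82],"roll":0,"gripper":55},{"translation":[0,0,82],"roll":0,"gripper":55},{"translation":[0,0,82],"roll":0,"gripper":55}]' 25 | head -3
python3 -m creep '[{"translation":[0,0,0],"roll":0,"gripper":55},{"translation":[0,0,0],"roll":0,"gripper":55},{"translation":[0,0,0],"roll":0,"gripper":55},{"translation":[0,0,0],"roll":0,"gripper":55}]' 25 | head -2
python3 - <<'E'
from h import *
print(to([*slot([473,-84.3,4.08],3),.0608],4.08))
E
```

```text
time: 19.53
position: [0.4728, -0.0641, 0.1831]
time: 19.95
position: [0.4722, -0.0669, 0.0999]
tool_rot: [0.68, 0.733, -0.0, -0.001]
time: 20.28
position: [0.4729, -0.0682, 0.1014]
(array([ 2.4, -1.1, 40.5]), np.float64(0.2), 'q6', np.float64(-26.0))
```

```bash
python3 -m creep '[{"translation":[2.2,-1,8],"roll":0,"gripper":55},{"translation":[2.2,-1,9],"roll":0,"gripper":55},{"translation":[2.2,-1,14],"roll":0,"gripper":55},{"translation":[2.2,-1,20],"roll":0,"gripper":55},{"translation":[2.2,-1,24],"roll":0,"gripper":55}]' 25
python3 - <<'E'
from h import *
print(to([*slot([473,-84.3,4.08],3),.0608],4.08))
E
```

```text
time: 20.7
position: [0.4708, -0.0658, 0.0754]
tool_rot: [0.681, 0.733, -0.0, -0.0]
ft_force: [0.1, -0.3, -2.6]
grip_width: 0.0638
grip_force: 25.0
(array([-0.1,  0.9, 14.6]), np.float64(0.1), 'q6', np.float64(-26.0))
```

```bash
python3 -m creep '[{"translation":[0,0,6],"roll":0,"gripper":55},{"translation":[0,0,11],"roll":0,"gripper":55},{"translation":[0,0,15],"roll":0,"gripper":55},{"translation":[0,0,16],"roll":0,"gripper":55},{"translation":[0,0,16],"roll":0,"gripper":55}]' 25
python3 -m creep '[{"translation":[0,0,0],"roll":0,"gripper":87},{"translation":[0,0,0],"roll":0,"gripper":87},{"translation":[0,0,0],"roll":0,"gripper":87},{"translation":[0,0,-15],"roll":0,"gripper":87},{"translation":[0,0,-45],"roll":0,"gripper":87}]' 25
python3 -m creep '[{"translation":[0,0,-40],"roll":0,"gripper":87},{"translation":[0,0,-60],"roll":0,"gripper":87},{"translation":[0,0,-60],"roll":0,"gripper":87}]' 25 | head -2
python3 - <<'E'
from h import *
for p in((.4372,.4154,22),):
  a=np.radians(p[2]);print(to([p[0]+.08*np.sin(a),p[1]-.08*np.cos(a),.16],p[2]))
E
```

```text
time: 21.12
position: [0.4708, -0.0658, 0.0604]
tool_rot: [0.68, 0.733, -0.0, -0.0]
ft_force: [-1.3, 0.0, 3.8]
grip_width: 0.0639
grip_force: 25.0
time: 21.53
position: [0.4692, -0.0653, 0.1033]
tool_rot: [0.681, 0.733, -0.001, -0.003]
ft_force: [0.2, 0.5, -0.4]
grip_width: 0.0847
grip_force: 0.0
time: 21.78
position: [0.4739, -0.0668, 0.1693]
(array([407.4,  23.4,   7.7]), np.float64(-17.7), 'q6', np.float64(-26.0))
```

```bash
python3 -m creep '[{"translation":[40,2,0],"roll":0,"gripper":87},{"translation":[80,5,0],"roll":0,"gripper":87},{"translation":[120,7,0],"roll":0,"gripper":87},{"translation":[160,9,0],"roll":0,"gripper":87},{"translation":[200,12,0],"roll":0,"gripper":87}]' 25 | head -2
python3 -m creep '[{"translation":[40,2,0],"roll":-5,"gripper":87},{"translation":[80,5,2],"roll":-10,"gripper":87},{"translation":[120,7,4],"roll":-15,"gripper":87},{"translation":[160,9,8],"roll":-18,"gripper":87},{"translation":[200,12,8],"roll":-18,"gripper":87}]' 25 | head -2
python3 -m creep '[{"translation":[0,0,0],"roll":0,"gripper":87},{"translation":[0,0,0],"roll":0,"gripper":87},{"translation":[0,0,0],"roll":0,"gripper":87},{"translation":[0,0,0],"roll":0,"gripper":87}]' 25 | head -2
python3 - <<'E'
from h import *
im,c,o=snap("wrist","w9")
for r in cells(im,c): print(r, to([r[0],r[1],.056],r[2]))
E
```

```text
time: 22.2
position: [0.4672, 0.1361, 0.1643]
time: 22.62
position: [0.4638, 0.3364, 0.1554]
time: 22.95
position: [0.465, 0.3334, 0.1565]
(0.4366, 0.4156, 21.4, 63.4, 25.3, (323.0, 108.0)) (array([ 87.1,   4.6, 100.7]), np.float64(0.7), 'q6', np.float64(2.0))
```

```bash
python3 -m creep '[{"translation":[30,1,0],"roll":0.7,"gripper":87},{"translation":[60,2,0],"roll":0.7,"gripper":87},{"translation":[86,4,10],"roll":0.7,"gripper":87},{"translation":[86,4,40],"roll":0.7,"gripper":87},{"translation":[86,4,70],"roll":0.7,"gripper":87}]' 25 | head -2
python3 -m creep '[{"translation":[0,0,15],"roll":0,"gripper":87},{"translation":[0,0,30],"roll":0,"gripper":87},{"translation":[0,0,30],"roll":0,"gripper":75},{"translation":[0,0,30],"roll":0,"gripper":55},{"translation":[0,0,30],"roll":0,"gripper":55}]' 25 | head -2
python3 -m creep '[{"translation":[0,0,0],"roll":0,"gripper":55},{"translation":[0,0,0],"roll":0,"gripper":55},{"translation":[0,0,0],"roll":0,"gripper":55}]' 25
python3 -m creep '[{"translation":[0,0,-40],"roll":0,"gripper":55},{"translation":[0,0,-80],"roll":5,"gripper":55},{"translation":[0,0,-120],"roll":10,"gripper":55},{"translation":[0,0,-160],"roll":15,"gripper":55},{"translation":[0,0,-196],"roll":17.4,"gripper":55}]' 25 | head -2
python3 - <<'E'
from h import *
print(to([.47,-.19,.25],4.07))
E
```

```text
time: 23.42
position: [0.4379, 0.4169, 0.0882]
time: 23.83
position: [0.4376, 0.4154, 0.0581]
time: 24.08
position: [0.4373, 0.4161, 0.0585]
tool_rot: [0.563, 0.827, 0.001, 0.001]
ft_force: [-0.1, -0.7, 3.4]
grip_width: 0.0638
grip_force: 25.0
time: 24.5
position: [0.4363, 0.416, 0.2557]
(array([-606.9,   -8. ,    5.3]), np.float64(-0.1), 'q6', np.float64(29.0))
```

```bash
python3 -m creep '[{"translation":[-40,0,0],"roll":0,"gripper":55},{"translation":[-80,-1,0],"roll":0,"gripper":55},{"translation":[-120,-1,0],"roll":0,"gripper":55},{"translation":[-160,-2,0],"roll":0,"gripper":55},{"translation":[-200,-3,0],"roll":0,"gripper":55}]' 25 | head -2
python3 -m creep '[{"translation":[-40,0,0],"roll":0,"gripper":55},{"translation":[-80,-1,0],"roll":0,"gripper":55},{"translation":[-120,-1,0],"roll":0,"gripper":55},{"translation":[-160,-2,0],"roll":0,"gripper":55},{"translation":[-200,-3,0],"roll":0,"gripper":55}]' 25 | head -2
python3 -m creep '[{"translation":[-40,0,0],"roll":0,"gripper":55},{"translation":[-80,-1,0],"roll":0,"gripper":55},{"translation":[-120,-1,0],"roll":0,"gripper":55},{"translation":[-160,-2,0],"roll":0,"gripper":55},{"translation":[-196,-2,0],"roll":0,"gripper":55}]' 25 | head -2
python3 -m creep '[{"translation":[0,0,0],"roll":0,"gripper":55},{"translation":[0,0,0],"roll":0,"gripper":55},{"translation":[0,0,0],"roll":0,"gripper":55},{"translation":[0,0,0],"roll":0,"gripper":55}]' 25 | head -2
python3 fit.py w10 2 .18
```

```text
time: 24.92
position: [0.4472, 0.2147, 0.2535]
time: 25.33
position: [0.4588, 0.0149, 0.2535]
time: 25.75
position: [0.4711, -0.1813, 0.2534]
time: 26.08
position: [0.4709, -0.1776, 0.253]
[473.03 -85.29   4.04] -51.2 [ 0.47091094 -0.17755389  0.25302244]
(array([73.2,  8.8, 73.2]), np.float64(0.2), 'q6', np.float64(-38.0))
```

```bash
python3 -m creep '[{"translation":[25,3,0],"roll":0,"gripper":55},{"translation":[50,6,5],"roll":0,"gripper":55},{"translation":[73,8.5,10],"roll":0,"gripper":55},{"translation":[73,8.5,40],"roll":0,"gripper":55},{"translation":[73,8.5,70],"roll":0,"gripper":55}]' 25 | head -2
python3 -m creep '[{"translation":[0,0,35],"roll":0,"gripper":55},{"translation":[0,0,70],"roll":0,"gripper":55},{"translation":[0,0,82],"roll":0,"gripper":55},{"translation":[0,0,82],"roll":0,"gripper":55},{"translation":[0,0,82],"roll":0,"gripper":55}]' 25 | head -3
python3 -m creep '[{"translation":[0,0,0],"roll":0,"gripper":55},{"translation":[0,0,0],"roll":0,"gripper":55},{"translation":[0,0,0],"roll":0,"gripper":55},{"translation":[0,0,0],"roll":0,"gripper":55}]' 25 | head -2
python3 - <<'E'
from h import *
print(to([*slot([473,-85.1,4.08],2),.0615],4.08))
E
```

```text
time: 26.55
position: [0.4759, -0.1033, 0.1842]
time: 26.97
position: [0.4747, -0.1045, 0.101]
tool_rot: [0.68, 0.733, -0.0, -0.001]
time: 27.3
position: [0.4755, -0.1059, 0.1024]
(array([ 2.5, -1.1, 40.9]), np.float64(0.1), 'q6', np.float64(-30.0))
```

```bash
python3 -m creep '[{"translation":[2.2,-1,8],"roll":0,"gripper":55},{"translation":[2.2,-1,9],"roll":0,"gripper":55},{"translation":[2.2,-1,14],"roll":0,"gripper":55},{"translation":[2.2,-1,20],"roll":0,"gripper":55},{"translation":[2.2,-1,24],"roll":0,"gripper":55}]' 25
python3 - <<'E'
from h import *
print(to([*slot([473,-85.1,4.08],2),.0615],4.08))
E
```

```text
time: 27.72
position: [0.4734, -0.1034, 0.0764]
tool_rot: [0.681, 0.732, -0.0, -0.0]
ft_force: [-0.1, -0.1, -2.4]
grip_width: 0.0635
grip_force: 25.0
(array([-0.2,  0.9, 14.9]), np.float64(0.1), 'q6', np.float64(-30.0))
```

```bash
python3 -m creep '[{"translation":[0,0,6],"roll":0,"gripper":55},{"translation":[0,0,11],"roll":0,"gripper":55},{"translation":[0,0,15],"roll":0,"gripper":55},{"translation":[0,0,16],"roll":0,"gripper":55},{"translation":[0,0,16],"roll":0,"gripper":55}]' 25
python3 -m creep '[{"translation":[0,0,0],"roll":0,"gripper":87},{"translation":[0,0,0],"roll":0,"gripper":87},{"translation":[0,0,0],"roll":0,"gripper":87},{"translation":[0,0,-15],"roll":0,"gripper":87},{"translation":[0,0,-45],"roll":0,"gripper":87}]' 25
python3 -m creep '[{"translation":[0,0,-35],"roll":0,"gripper":87},{"translation":[0,0,-70],"roll":0,"gripper":87},{"translation":[0,0,-105],"roll":0,"gripper":87},{"translation":[0,0,-140],"roll":0,"gripper":87},{"translation":[0,0,-140],"roll":0,"gripper":87}]' 25 | head -2
python3 - <<'E'
from h import *
im,c,o=snap("top","top2")
cv2.imwrite("pics/t2.png",cv2.resize(im[170:300,290:540],None,fx=3,fy=3,interpolation=cv2.INTER_CUBIC))
print(o["position"],to([.41,-.385,.26],-86))
E
```

```text
time: 28.13
position: [0.4734, -0.1035, 0.0613]
tool_rot: [0.681, 0.732, -0.0, -0.0]
ft_force: [-1.0, 1.1, 1.0]
grip_width: 0.0641
grip_force: 25.0
time: 28.55
position: [0.4718, -0.1028, 0.1042]
tool_rot: [0.681, 0.732, -0.001, -0.003]
ft_force: [0.5, -0.8, -0.7]
grip_width: 0.0851
grip_force: 0.0
time: 28.97
position: [0.4775, -0.1051, 0.2527]
[ 0.47752339 -0.10510721  0.25268712] (array([-275. ,  -86.1,   -9.5]), np.float64(-89.9), 'q6', np.float64(-30.0))
```

View pics/t2.png

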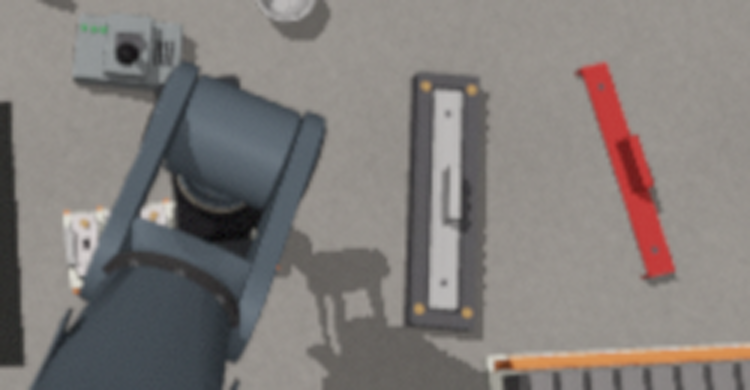

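The top crop shows the grey bar in its dark die at full-frame (437,237), rib near (441,233). The red look-alike is to its right. Moving over there, turning +90°.

```bash
python3 -m creep '[{"translation":[-38,-12,0],"roll":0,"gripper":87},{"translation":[-76,-24,0],"roll":0,"gripper":87},{"translation":[-114,-36,0],"roll":0,"gripper":87},{"translation":[-152,-48,-4],"roll":0,"gripper":87},{"translation":[-190,-60,-8],"roll":0,"gripper":87}]' 25 | head -2
python3 -m creep '[{"translation":[-38,-12,0],"roll":7,"gripper":87},{"translation":[-85,-26,0],"roll":14,"gripper":87},{"translation":[-85,-26,0],"roll":21,"gripper":87},{"translation":[-85,-26,0],"roll":28,"gripper":87},{"translation":[-85,-26,0],"roll":35,"gripper":87}]' 25 | head -2
python3 -m creep '[{"translation":[0,0,0],"roll":7,"gripper":87},{"translation":[0,0,0],"roll":14,"gripper":87},{"translation":[0,0,0],"roll":21,"gripper":87},{"translation":[0,0,0],"roll":28,"gripper":87},{"translation":[0,0,0],"roll":35,"gripper":87}]' 25 | head -2
python3 -m creep '[{"translation":[0,0,0],"roll":7,"gripper":87},{"translation":[0,0,0],"roll":14,"gripper":87},{"translation":[0,0,0],"roll":20,"gripper":87},{"translation":[0,0,0],"roll":20,"gripper":87},{"translation":[0,0,0],"roll":20,"gripper":87}]' 25
python3 - <<'E'
from h import *
im,c,o=snap("wrist","w11");print(to([.41,-.385,.26],-86))
E
```

```text
time: 29.43
position: [0.4261, -0.2981, 0.2526]
time: 29.85
position: [0.4065, -0.3847, 0.2521]
time: 30.27
position: [0.4071, -0.3832, 0.2523]
time: 30.68
position: [0.4073, -0.3834, 0.2528]
tool_rot: [0.999, 0.037, -0.001, -0.001]
ft_force: [0.2, -0.3, 0.3]
grip_width: 0.0871
grip_force: 0.0
(array([ 2.5,  1.7, -6.9]), np.float64(0.3), 'q6', np.float64(31.0))
```

View pics/w11.png

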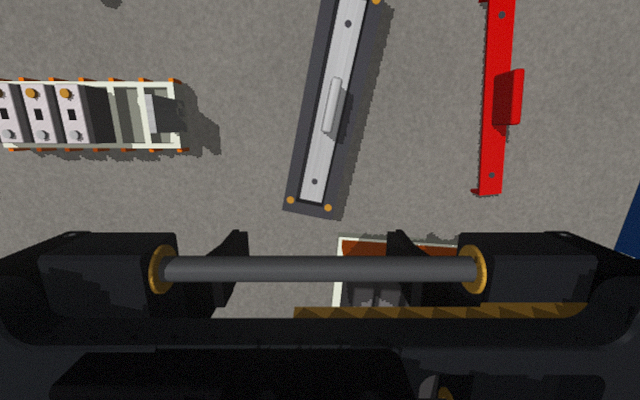

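The grey bar in its die spans (350,0) to (312,203), rib around (333,107). The red bar is at (495,95), and the frame with its cells is at the left.

```bash
cat >> h.py <<'E'
def strap(im,c,roi,z=.030,thr=150):
    """strap: holes-free line fit of its long edges; returns axis point, yaw(deg) of bar long axis, width, rib pixels"""
    x0,y0,x1,y1=roi;g=im.min(2);m=np.zeros(g.shape,np.uint8);m[y0:y1,x0:x1]=(g[y0:y1,x0:x1]>thr)*255
    n,l,s,_=cv2.connectedComponentsWithStats(m);i=1+np.argmax(s[1:,4]);k=max(cv2.findContours((l==i).astype(np.uint8),cv2.RETR_EXTERNAL,cv2.CHAIN_APPROX_NONE)[0],key=len)[:,0]
    P=plane(c,k,z)[:,:2]*1000;r=cv2.minAreaRect(P.astype(np.float32));return P,r,s[i],(l==i)
E
python3 - <<'E'
from h import *
im=cv2.imread("pics/w11.png");c=cam("wrist")
P,r,s,m=strap(im,c,(280,0,385,205));print(r,s)
for v in range(5,200,12): 
    u=np.where(m[v])[0];print(v,u.min(),u.max(),end=" | ")
print()
for h in((348,23),(314,182)): print(plane(c,h,.03)[0])
print(im[60:150:6,318:350].min(2))
E
```

```text
((505.31964111328125, -392.18560791015625), (29.174758911132812, 242.5323486328125), 82.29541015625) [ 300    0   66  202 4196]
5 339 364 | 17 337 361 | 29 334 359 | 41 332 356 | 53 329 353 | 65 327 351 | 77 325 348 | 89 322 345 | 101 320 335 | 113 317 333 | 125 315 330 | 137 313 328 | 149 310 332 | 161 308 329 | 173 305 327 | 185 303 324 | 197 300 321 | 
[ 0.59972131 -0.40511906  0.03      ]
[ 0.40991659 -0.37912003  0.03      ]
[[ 73  71  70  64  70  46  42  46  36 121 178 183 181 181 179 183 187 180
  183 185 185 190 188 189 189 188 193 191 178 183 184 182]
 [ 72  66  74  68  47  40  46  50 132 187 181 176 180 178 181 181 184 185
  185 186 186 188 186 190 191 189 190 177 181 182 186 182]
 [ 72  68  57  43  46  42  52 135 186 179 180 182 180 182 183 183 183 184
  188 186 187 191 191 190 190 183 177 186 185 184 183 179]
 [ 70  60  42  43  44  89 158 183 185 178 174 178 188 175 165 177 182 172
  164 151 143 141 154 170 187 181 184 186 186 185 169 110]
 [ 59  35  49  42 101 168 185 181 181 178 181 176 125 134 190 197 196 189
  184 178 173 163 124 117 168 187 187 185 187 147  52  26]
 
[... 629 characters left out ...]
5  35  37  42  48  46  42  43  44]
 [176 173 177 186 149 134 173 189 191 188 182 180 176 163 137 105  98 109
  114 115 118  90  44  30  35  42  46  44  48  47  45  59]
 [172 178 189 150 134 174 186 190 184 180 175 174 162 118  99 106 108 116
  107 107  80  36  33  40  41  44  46  45  45  54  70  67]
 [181 187 179 171 168 130  97 100  99 110 111 106  96 103 110 114 114 112
   99  62  33  31  41  48  45  46  42  41  58  66  66  72]
 [180 179 172 175 175 178 180 177 182 182 181 172 138 101 108 109 108  87
   48  31  38  46  49  48  43  46  57  72  68  75  75  71]
 [178 172 169 176 179 177 178 179 184 182 179 175 178 178 180 174 123  26
   43  65  72  64  65  62  66  66  70  69  72  65  69  69]]
```

Run:
```python
from h import *
c=cam("wrist");t=cam("top")
for z in(.06,.07,.08): print(z,plane(c,(331.5,107),z)[0])
print(tri([c,t],[(331.5,107),proj(t,[.5048,-.392,.07])[0]]), proj(t,[.5048,-.392,.07]))
T=telemetry.get_obs();print(to([.505,-.392,.2],82.2))
```

```text
0.06 [ 0.50399648 -0.39286801  0.06      ]
0.07 [ 0.503234  -0.3924499  0.07     ]
0.08 [ 0.50247152 -0.39203178  0.08      ]
[ 0.5042617  -0.39202794  0.07037621] [[441.84396815 233.24726264]]
(array([96.8, 15.8, 53. ]), np.float64(12.1), 'q6', np.float64(31.0))
```

```bash
python3 -m creep '[{"translation":[30,5,10],"roll":6,"gripper":60},{"translation":[60,10,25],"roll":12,"gripper":50},{"translation":[96,16,40],"roll":12.1,"gripper":50},{"translation":[96,16,70],"roll":12.1,"gripper":50},{"translation":[96,16,100],"roll":12.1,"gripper":50}]' 25 | head -2
python3 -m creep '[{"translation":[0,0,0],"roll":0,"gripper":50},{"translation":[0,0,30],"roll":0,"gripper":50},{"translation":[0,0,55],"roll":0,"gripper":50},{"translation":[0,0,55],"roll":0,"gripper":50},{"translation":[0,0,55],"roll":0,"gripper":50}]' 25
python3 - <<'E'
from h import *
im,c,o=snap("wrist","w12");print(to([.505,-.392,.056],82.2))
P,r,s,m=strap(im,c,(250,0,400,205));print(r)
E
```

```text
time: 31.15
position: [0.5072, -0.3937, 0.1536]
time: 31.57
position: [0.5039, -0.3926, 0.0991]
tool_rot: [0.998, -0.069, -0.001, -0.001]
ft_force: [0.2, -0.1, 0.4]
grip_width: 0.0505
grip_force: 0.0
(array([-0.1, -1.6, 44.5]), np.float64(-0.1), 'q6', np.float64(50.0))
((571.7352294921875, -401.17169189453125), (29.67490577697754, 108.57081604003906), 82.4114761352539)
```

```bash
python3 -m creep '[{"translation":[0,-1,20],"roll":-0.2,"gripper":50},{"translation":[0,-1,40],"roll":-0.2,"gripper":50},{"translation":[0,-1,43],"roll":-0.2,"gripper":50},{"translation":[0,-1,43],"roll":-0.2,"gripper":50},{"translation":[0,-1,43],"roll":-0.2,"gripper":5}]' 40
python3 -m creep '[{"translation":[0,0,0],"roll":0,"gripper":5},{"translation":[0,0,0],"roll":0,"gripper":5},{"translation":[0,0,0],"roll":0,"gripper":5},{"translation":[0,0,0],"roll":0,"gripper":5},{"translation":[0,0,0],"roll":0,"gripper":5}]' 40
python3 -m creep '[{"translation":[0,0,0],"roll":0,"gripper":5},{"translation":[0,0,0],"roll":0,"gripper":5}]' 40
```

```text
time: 32.03
position: [0.5056, -0.393, 0.0582]
tool_rot: [0.998, -0.068, 0.001, 0.001]
ft_force: [0.4, 0.1, -0.3]
grip_width: 0.0476
grip_force: 0.0
time: 32.45
position: [0.5048, -0.3922, 0.0566]
tool_rot: [0.998, -0.068, 0.0, 0.0]
ft_force: [-0.3, -0.3, 0.5]
grip_width: 0.0177
grip_force: 0.0
time: 32.62
position: [0.5048, -0.392, 0.0563]
tool_rot: [0.998, -0.068, 0.0, -0.0]
ft_force: [0.1, 0.1, 1.0]
grip_width: 0.0116
grip_force: 40.0
```

```bash
python3 -m creep '[{"translation":[0,0,-8],"roll":0,"gripper":5},{"translation":[0,0,-18],"roll":0,"gripper":5},{"translation":[0,0,-30],"roll":0,"gripper":5},{"translation":[0,0,-45],"roll":0,"gripper":5},{"translation":[0,0,-70],"roll":0,"gripper":5}]' 40
python3 -m creep '[{"translation":[0,0,-35],"roll":0,"gripper":5},{"translation":[0,0,-70],"roll":0,"gripper":5},{"translation":[0,0,-105],"roll":0,"gripper":5},{"translation":[0,0,-125],"roll":0,"gripper":5},{"translation":[0,0,-125],"roll":0,"gripper":5}]' 40
python3 - <<'E'
from h import *
snap("wrist","w13");print(to([.57,-.18,.25],4.06))
E
```

```text
time: 33.03
position: [0.5036, -0.391, 0.1258]
tool_rot: [0.998, -0.068, -0.002, -0.001]
ft_force: [-0.2, 0.8, -1.9]
grip_width: 0.0116
grip_force: 40.0
time: 33.45
position: [0.5071, -0.3944, 0.2587]
tool_rot: [0.998, -0.068, 0.005, 0.005]
ft_force: [0.8, -0.0, -1.4]
grip_width: 0.0113
grip_force: 40.0
(array([  34.7, -219.9,    4.4]), np.float64(78.2), 'q6', np.float64(50.0))
```

View pics/w13.png

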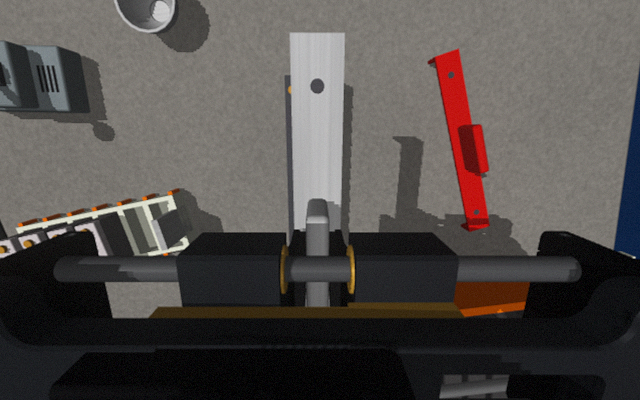

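The bar is held straight, centred at column 317, its end at row 33.

```bash
python3 -m creep '[{"translation":[4,-22,0],"roll":-7,"gripper":5},{"translation":[7,-44,0],"roll":-14,"gripper":5},{"translation":[10,-66,0],"roll":-21,"gripper":5},{"translation":[14,-88,0],"roll":-28,"gripper":5},{"translation":[17,-110,4],"roll":-35,"gripper":5}]' 40 | head -2
python3 -m creep '[{"translation":[15,-16,0],"roll":-7,"gripper":5},{"translation":[30,-32,0],"roll":-14,"gripper":5},{"translation":[46,-48,0],"roll":-21,"gripper":5},{"translation":[62,-64,0],"roll":-28,"gripper":5},{"translation":[77,-81,0],"roll":-35,"gripper":5}]' 40 | head -2
python3 -m creep '[{"translation":[0,0,0],"roll":-7,"gripper":5},{"translation":[0,0,0],"roll":-14,"gripper":5},{"translation":[0,0,0],"roll":-21,"gripper":5},{"translation":[0,0,0],"roll":-28,"gripper":5},{"translation":[0,0,0],"roll":-31.8,"gripper":5}]' 40 | head -2
python3 -m creep '[{"translation":[0,0,0],"roll":0,"gripper":5},{"translation":[0,0,0],"roll":0,"gripper":5},{"translation":[0,0,0],"roll":0,"gripper":5},{"translation":[0,0,0],"roll":0,"gripper":5}]' 40 | head -3
python3 - <<'E'
from h import *
snap("wrist","w14");print(to([.57,-.18,.25],4.06))
E
```

```text
time: 33.92
position: [0.5358, -0.2838, 0.2456]
time: 34.33
position: [0.5667, -0.1764, 0.245]
time: 34.75
position: [0.5663, -0.1771, 0.2449]
time: 35.08
position: [0.5674, -0.1779, 0.2466]
tool_rot: [0.682, 0.731, -0.0, -0.001]
(array([-2.1,  2.3, -3.2]), np.float64(-0.1), 'q6', np.float64(-32.0))
```

View pics/w14.png

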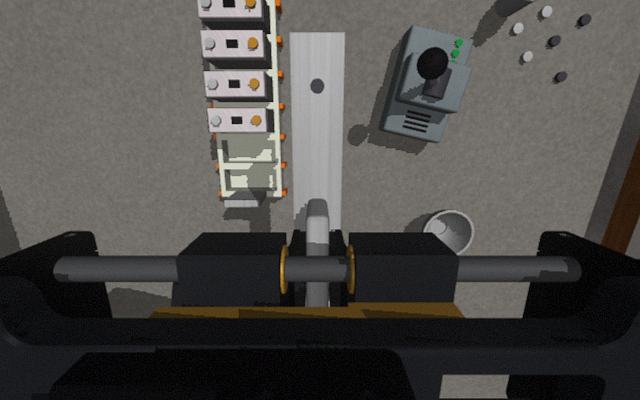

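Run:
```python
from h import *
im=cv2.imread("pics/w14.png");c=cam("wrist")
for z0 in(-37,-30,): print(frame([(im,c)],(.473,-.085,4.06),vmax=195,only=(-109,z0)))
F=[473,-85.3,4.06]
for r in cells(im,c,z=.072,vmax=140): print(r[:5])
print([slot(F,k).round(4) for k in(2,3,4,5)])
print(to([.473,-.0853,.2],4.06))
```

```text
(array([474.28, -85.71,   3.61]), np.float64(-41.5))
(array([474.08, -85.97,   3.78]), np.float64(-37.6))
(0.4743, -0.1034, 4.0, 61.3, 22.0)
(0.4718, -0.0669, 4.0, 60.8, 22.6)
(0.4699, -0.0284, 4.0, 61.1, 22.1)
[array([ 0.4743, -0.1038]), array([ 0.4717, -0.0668]), array([ 0.4691, -0.0299]), array([0.4665, 0.007 ])]
(array([ 99.1, -87.9,  46.9]), np.float64(-0.1), 'q6', np.float64(-32.0))
```

The frame hasn't moved. Four cells are seated with tops in a line at (235,8)–(240,120), and the charger ball is at (432,62). Moving over the seat.

```bash
python3 -m creep '[{"translation":[27,-24,0],"roll":0,"gripper":5},{"translation":[54,-48,5],"roll":0,"gripper":5},{"translation":[81,-72,10],"roll":0,"gripper":5},{"translation":[100,-88,25],"roll":0,"gripper":5},{"translation":[100,-88,50],"roll":0,"gripper":5}]' 40 | head -2
python3 -m creep '[{"translation":[0,0,15],"roll":0,"gripper":5},{"translation":[0,0,40],"roll":0,"gripper":5},{"translation":[0,0,40],"roll":0,"gripper":5},{"translation":[0,0,40],"roll":0,"gripper":5},{"translation":[0,0,40],"roll":0,"gripper":5}]' 40 | head -2
python3 -m creep '[{"translation":[0,0,0],"roll":0,"gripper":5},{"translation":[0,0,0],"roll":0,"gripper":5},{"translation":[0,0,0],"roll":0,"gripper":5}]' 40 | head -3
python3 - <<'E'
from h import *
print(to([.4731,-.0843,.1103],4.03))
E
```

```text
time: 35.55
position: [0.4689, -0.0807, 0.1984]
time: 35.97
position: [0.4737, -0.0849, 0.158]
time: 36.22
position: [0.4737, -0.0848, 0.1582]
tool_rot: [0.682, 0.732, 0.0, 0.001]
(array([ 0.6, -0.6, 47.9]), np.float64(-0.0), 'q6', np.float64(-28.0))
```

```bash
python3 -m creep '[{"translation":[0.5,-0.5,8],"roll":0,"gripper":5},{"translation":[0.5,-0.5,18],"roll":0,"gripper":5},{"translation":[0.5,-0.5,28],"roll":0,"gripper":5},{"translation":[0.5,-0.5,36],"roll":0,"gripper":5},{"translation":[0.5,-0.5,38],"roll":0,"gripper":5}]' 40
python3 -m creep '[{"translation":[0,0,4],"roll":0,"gripper":5},{"translation":[0,0,7],"roll":0,"gripper":5},{"translation":[0,0,9],"roll":0,"gripper":5},{"translation":[0,0,10],"roll":0,"gripper":5},{"translation":[0,0,10],"roll":0,"gripper":5}]' 40
```

```text
time: 36.63
position: [0.4717, -0.0838, 0.1179]
tool_rot: [0.682, 0.732, -0.0, -0.001]
ft_force: [0.3, -0.4, -2.5]
grip_width: 0.0117
grip_force: 40.0
time: 37.05
position: [0.4726, -0.0841, 0.1103]
tool_rot: [0.682, 0.732, 0.0, 0.0]
ft_force: [-1.7, 0.4, 5.9]
grip_width: 0.0116
grip_force: 40.0
```

```bash
python3 -m creep '[{"translation":[0,0,0],"roll":0,"gripper":40},{"translation":[0,0,0],"roll":0,"gripper":40},{"translation":[0,0,0],"roll":0,"gripper":40},{"translation":[0,0,0],"roll":0,"gripper":40},{"translation":[0,0,0],"roll":0,"gripper":40}]' 20
python3 -m creep '[{"translation":[0,0,-10],"roll":0,"gripper":40},{"translation":[0,0,-30],"roll":0,"gripper":40},{"translation":[0,0,-65],"roll":0,"gripper":40},{"translation":[0,0,-100],"roll":0,"gripper":40},{"translation":[0,0,-135],"roll":0,"gripper":40}]' 20 
python3 -m creep '[{"translation":[-40,0,0],"roll":0,"gripper":40},{"translation":[-80,0,0],"roll":0,"gripper":40},{"translation":[-120,20,0],"roll":0,"gripper":40},{"translation":[-120,50,0],"roll":0,"gripper":40},{"translation":[-120,80,0],"roll":0,"gripper":20}]' 20 | head -2
python3 -m creep '[{"translation":[0,0,0],"roll":0,"gripper":10},{"translation":[0,0,0],"roll":0,"gripper":0},{"translation":[0,0,0],"roll":0,"gripper":0},{"translation":[0,0,0],"roll":0,"gripper":0}]' 20 | head -2
python3 - <<'E'
from h import *
snap("wrist","w15");snap("scene","s15")
print([ (d["bbox"],d["p"]) for d in viewer.recognise("scene","toggle")][:2],[ (d["bbox"],d["p"]) for d in viewer.recognise("wrist","toggle")][:2])
E
```

```text
time: 37.47
position: [0.4726, -0.0841, 0.1092]
tool_rot: [0.682, 0.732, 0.0, 0.0]
ft_force: [0.1, 1.0, 1.0]
grip_width: 0.0359
grip_force: 0.0
time: 37.88
position: [0.4719, -0.0838, 0.2453]
tool_rot: [0.682, 0.732, -0.0, -0.001]
ft_force: [0.1, 0.2, 0.3]
grip_width: 0.04
grip_force: 0.0
time: 38.3
position: [0.5616, -0.2014, 0.2444]
time: 38.63
position: [0.5594, -0.1974, 0.2438]
[([324.8, 219.4, 13.7, 21.1], 0.67), ([239.6, 218.7, 63.9, 45.4], 0.19)] [([431.4, 20.1, 33.3, 45.1], 0.91), ([210.0, 0.2, 80.6, 189.4], 0.6)]
```

View pics/w15.png

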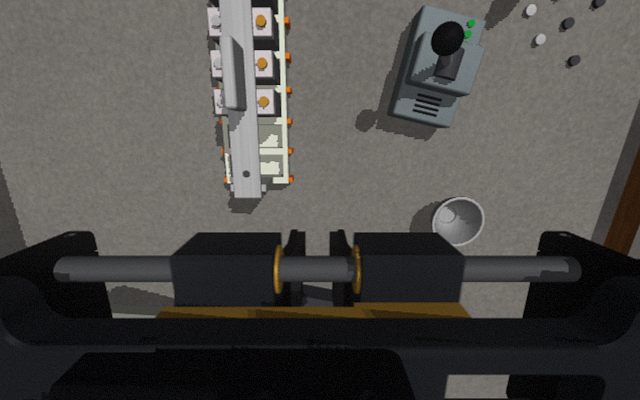

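Run:
```python
from h import *
c=cam("wrist");s=cam("scene")
im=cv2.imread("pics/s15.png")
cv2.imwrite("pics/z.png",np.hstack([cv2.resize(im[200:280,230:370],(700,400),interpolation=cv2.INTER_CUBIC)]))
for n,uv in(("A",(392,118)),("B",(445,127)),("C",(423,7)),("D",(486,12))): print(n,plane(c,uv,.035)[0].round(4))
print(tri([c,s],[(447,38),(331.7,222.5)]), telemetry.get_obs()["position"])
P,r,st,m=strap(cv2.imread("pics/w15.png"),c,(215,0,262,205),z=.084,thr=140);print(r)
```

```text
A [ 0.6454 -0.1079  0.035 ]
B [ 0.7116 -0.1138  0.035 ]
C [0.6631 0.0108 0.035 ]
D [0.7337 0.0109 0.035 ]
[ 0.66083296 -0.04486883  0.11644772] [ 0.56008385 -0.19791775  0.24443179]
((472.92901611328125, -110.5536880493164), (46.2474365234375, 192.1306915283203), 0.9990244507789612)
```

View pics/z.png

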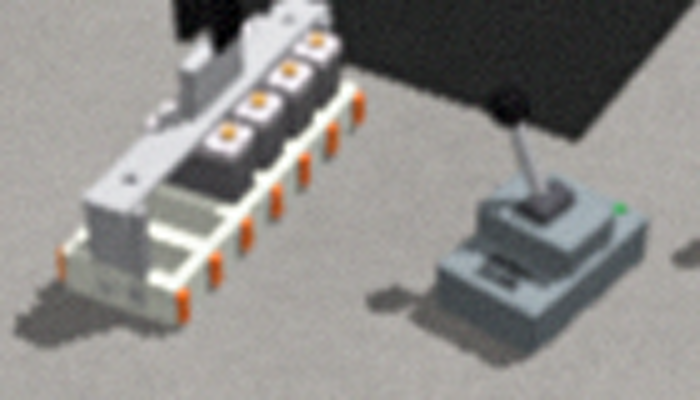

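The bar lies flat with its leg outside the near plate (scene crop). The toggle ball is at scene (332,221), about (.661,-.045,.117) in world coordinates.

Run:
```python
from h import *
print(to([.6165,-.038,.244],-8.5))
```

```text
(array([155.6,  67.5,   0.4]), np.float64(12.5), 'q6', np.float64(-34.0))
```

```bash
python3 -m creep '[{"translation":[36,16,0],"roll":3,"gripper":0},{"translation":[72,32,0],"roll":6,"gripper":0},{"translation":[108,48,0],"roll":9,"gripper":0},{"translation":[144,62,0],"roll":12,"gripper":0},{"translation":[156,67,0],"roll":12.5,"gripper":0}]' 20 | head -2
python3 -m creep '[{"translation":[0,0,30],"roll":0,"gripper":0},{"translation":[0,0,65],"roll":0,"gripper":0},{"translation":[0,0,100],"roll":0,"gripper":0},{"translation":[0,0,128],"roll":0,"gripper":0},{"translation":[0,0,128],"roll":0,"gripper":0}]' 20
python3 - <<'E'
from h import *
snap("scene","s16");print(to([.6165,-.038,.114],-8.5))
im=cv2.imread("pics/s16.png");cv2.imwrite("pics/z2.png",cv2.resize(im[160:280,250:390],(700,600),interpolation=cv2.INTER_CUBIC))
E
```

```text
time: 39.25
position: [0.6171, -0.0329, 0.2445]
time: 39.67
position: [0.612, -0.0368, 0.1106]
tool_rot: [0.757, 0.653, -0.004, -0.005]
ft_force: [-0.2, 0.3, -0.3]
grip_width: 0.0005
grip_force: 0.0
(array([-0.4,  2.6, -0.5]), np.float64(0.0), 'q6', np.float64(-5.0))
```

View pics/z2.png

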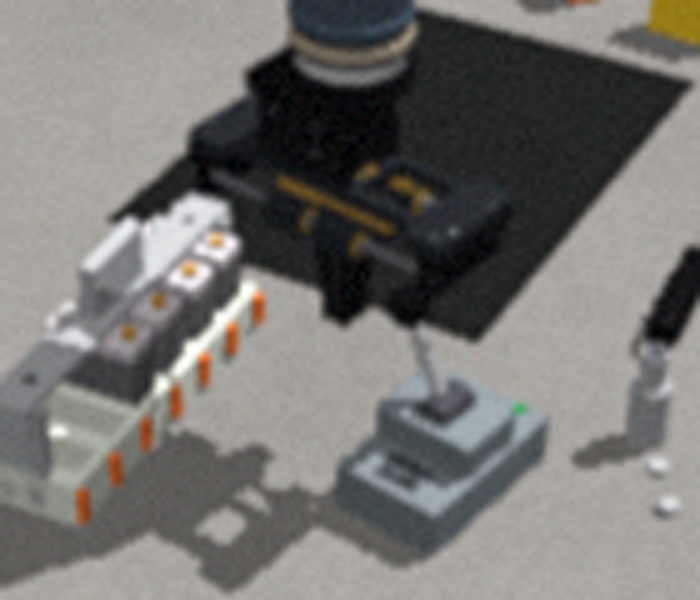

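The closed fingertips are just on the near side of the stick. Pushing along +y of the tool.

```bash
python3 -m creep '[{"translation":[0,16,0],"roll":0,"gripper":0},{"translation":[0,32,0],"roll":0,"gripper":0},{"translation":[0,48,0],"roll":0,"gripper":0},{"translation":[0,62,0],"roll":0,"gripper":0},{"translation":[0,74,0],"roll":0,"gripper":0}]' 20
python3 -m creep '[{"translation":[0,5,0],"roll":0,"gripper":0},{"translation":[0,10,0],"roll":0,"gripper":0},{"translation":[0,14,0],"roll":0,"gripper":0},{"translation":[0,16,0],"roll":0,"gripper":0},{"translation":[0,16,0],"roll":0,"gripper":0}]' 20
python3 -m creep '[{"translation":[0,2,0],"roll":0,"gripper":0},{"translation":[0,4,0],"roll":0,"gripper":0}]' 20
```

```text
time: 40.13
position: [0.6918, -0.0493, 0.1197]
tool_rot: [0.757, 0.653, 0.001, 0.002]
ft_force: [-0.7, -0.6, -1.3]
grip_width: 0.0006
grip_force: 0.5
time: 40.55
position: [0.7003, -0.0505, 0.1177]
tool_rot: [0.757, 0.653, -0.004, -0.005]
ft_force: [-12.2, 1.3, 9.4]
grip_width: 0.0001
grip_force: 7.4
time: 40.72
position: [0.7008, -0.0505, 0.1175]
tool_rot: [0.757, 0.653, -0.007, -0.008]
ft_force: [-21.5, 1.2, 15.0]
grip_width: 0.0004
grip_force: 12.7
```

Stop reached. Back off, rise, and check.

```bash
python3 -m creep '[{"translation":[0,-15,0],"roll":0,"gripper":0},{"translation":[0,-35,-10],"roll":0,"gripper":0},{"translation":[0,-50,-45],"roll":0,"gripper":0},{"translation":[0,-50,-85],"roll":0,"gripper":0},{"translation":[0,-50,-125],"roll":0,"gripper":0}]' 20
python3 -m creep '[{"translation":[-40,0,0],"roll":0,"gripper":0},{"translation":[-80,0,-20],"roll":0,"gripper":0},{"translation":[-120,-10,-40],"roll":0,"gripper":0},{"translation":[-160,-20,-40],"roll":0,"gripper":0},{"translation":[-200,-30,-40],"roll":0,"gripper":0}]' 20 | head -2
python3 -m creep '[{"translation":[-40,0,0],"roll":0,"gripper":0},{"translation":[-80,0,0],"roll":0,"gripper":0},{"translation":[-80,0,0],"roll":0,"gripper":0},{"translation":[-80,0,0],"roll":0,"gripper":0}]' 20 | head -2
python3 - <<'E'
from h import *
a,_,_=snap("scene","s17");b,_,_=snap("top","t17")
cv2.imwrite("pics/z3.png",np.vstack([cv2.resize(a[195:285,220:380],(533,300),interpolation=cv2.INTER_CUBIC),cv2.resize(b[150:290,215:464],(533,300),interpolation=cv2.INTER_CUBIC)]))
E
```

```text
time: 41.13
position: [0.6584, -0.0439, 0.2429]
tool_rot: [0.757, 0.653, -0.0, -0.001]
ft_force: [1.6, -0.8, -0.2]
grip_width: 0.0006
grip_force: 0.0
time: 41.55
position: [0.6035, -0.2342, 0.2848]
time: 41.88
position: [0.5906, -0.3143, 0.2821]
```

View pics/z3.png

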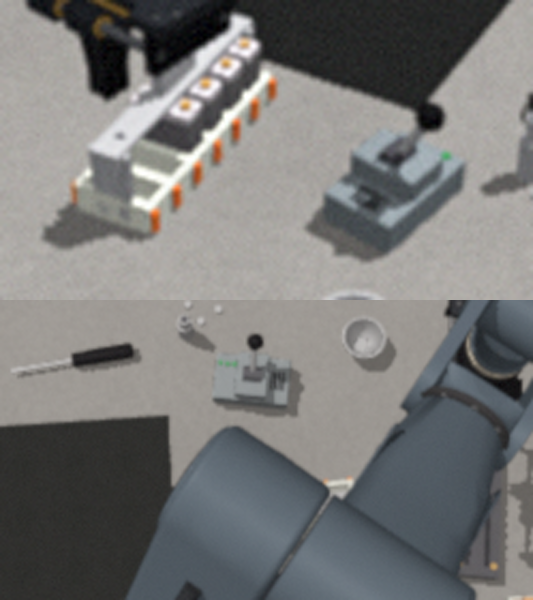

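The toggle leans to the far side, with the ball at scene (349,230) and top (334.6,169). I'll check the angle numerically, and the bar by its fitted edges, without more pictures.

Run:
```python
from h import *
def dark(im,x0,y0,x1,y1):
    m=(im[y0:y1,x0:x1].max(2)<45).astype(np.uint8);n,l,s,ce=cv2.connectedComponentsWithStats(m);i=1+np.argmax(s[1:,4]);return ce[i]+[x0,y0],s[i]
a=cv2.imread("pics/s17.png");b=cv2.imread("pics/t17.png")
p,s1=dark(a,343,224,355,236);q,s2=dark(b,329,164,340,175)
p0,_=dark(cv2.imread("pics/s15.png"),326,216,338,228);q0,_=dark(cv2.imread("pics/top0.png"),325,180,340,195)
print(p,s1,q,s2)
A=tri([cam("scene"),cam("top")],[p,q]);B=tri([cam("scene"),cam("top")],[p0,q0]);print(A,B,A-B)
```

```text
[347.59322034 228.47457627] [ 0  0 10 10 59] [333.875      169.33333333] [ 3  3  5  6 24]
[ 0.71890198 -0.0540398   0.12254641] [ 0.65930066 -0.04393579  0.12524506] [ 0.05960132 -0.01010401 -0.00269864]
```

Run:
```python
from h import *
c=cam("wrist",dict(position=np.array([.56,-.1978,.2443]),tool_rot=np.array([.682,.7314,0,-.0005])))
print(plane(c,(246,173.5),.084)[0], "end",plane(c,(248,196),.084)[0])
im=cv2.imread("pics/w15.png").min(2);print(im[168:180,240:253])
```

```text
[ 0.48070186 -0.17943232  0.084     ] end [ 0.48302347 -0.20475318  0.084     ]
[[171 167 169 173 170 167 168 174 171 168 169 174 174]
 [173 169 163 168 175 172 174 177 169 168 170 173 172]
 [170 172 162 164 144 125 119 136 166 166 167 174 174]
 [171 172 159 126  91  75  67  83 117 153 169 175 176]
 [176 167 145  86  60  66  63  61  70 117 162 175 175]
 [173 173 136  72  67  68  71  68  65  90 148 174 170]
 [176 170 147  90  65  66  71  69  64 105 153 174 170]
 [174 170 148  93  67  65  67  66  59  97 150 175 174]
 [169 167 160 133  82  65  59  56  76 134 165 170 176]
 [174 169 167 160 157 139 124 140 156 164 167 173 175]
 [171 167 163 169 171 171 161 172 172 173 164 170 173]
 [170 168 171 166 170 174 174 174 171 175 163 168 173]]
```

```bash
python3 -c "
from rig import hand_in
print(hand_in())"
```

```text
the job is handed in; nothing more can be done
None
```

I handed the job in at about 42 s of the 210 s: all four cells present are seated in slots 2–5, the bar lies flat over both end plates, and the toggle is pushed over to its stop. The hand-in returned no verdict, and I viewed 15 pictures, one over the limit of 14.

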